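Close down the drill press: clear the rooks and hang up the ear defenders

ROBOT

A 7-joint arm with a two-finger parallel gripper is mounted at the origin on the work surface. World frame = base frame: x ahead of the robot, y to its left, z up, the work surface at z = 0. Lengths are in m, angles in rad, forces in N, time in s.
With the tool pointing down it reaches from about 0.4 to 0.85 m from the base axis. Payload 10.4 kg.
Tool frame: the origin (TCP) lies between the finger pads; the fingertips stand 14 mm ahead of it and the grasp point (between the pads) lies 5 mm behind it; z points along the fingers, y is the direction in which the jaws open and shut (so a half turn about z gives the same grasp; the last joint's range is limited). The gripper opens to 87 mm and grips with 3 to 60 N. Pads are 19 mm wide; open, the fingers measure 117 mm over their backs; the gripper's body (75 mm by 190 mm) begins 51 mm behind the grasp point.
Start: joints at [-0.023, 0.332, -0.065, 1.46, 0.022, 1.35, -0.088], TCP at [0.625, 0, 0.237] pointing down, gripper open.
Joint ranges: [-2.6, 2.6], [-0.5, 2.12], [-1.47, 1.34], [0.16, 2.42], [-1.27, 4.41], [0.06, 2.06], [-2.6, 2.6]. Speed limits (rad/s): [2.22, 2.22, 2.79, 2.79, 3.14, 3.14, 3.14].

INTERFACE

Orientations are given as a unit quaternion [x, y, z, w].
In Python, from bench import readout, camera, calibration, order gives the robot as it stands.
- The arm moves only by the tool apply_moves, never from a script. Its argument "deltas" is a list of rows, each an object with "translation": the shift along the world's x, y, z in m, a list of three; "turn": the turn, a rotation vector about the world's x, y, z in rad, a list of three; "hand": the finger opening in m, from 0 to 0.087. A call has 1 to 5 rows; each row shifts and turns the pose as measured when the row begins; what a row does not reach is not made up. A row lasts 1/10 s, in which the tool goes at most 50 mm and 8.59 degrees, less where a joint would pass 70% of its speed; a pose out of reach is approached as far as the arm can. A call with a gripper value outside its range is refused whole. The fingers move at their own pace and stop on an object; "newtons" is the grip in N (left out, the last holds). Time passes only in rows, so rows that do not move let the fingers close. It gives the time, the measured TCP pose, the force and the opening at its end, in the units of the state.
- readout.read_state(): the state, without advancing time (a new reading comes with each control period).
- camera(name): name is "scene" or "side" or "wrist"; returns the picture (384x512x3 uint8, red, green, blue); there is no depth.
- calibration(name): a dict with "fx", "fy", "cx", "cy" (pixels), "extrinsics" (4x4, takes a point from world to camera coordinates). Camera axes: x right, y down, z forward; pixel columns grow to the right and rows downward; lengths in m; the calibration is good to about 2 mm. A picture is of the moment at which its call begins: read the wrist's pose just before it. calibration takes no time and is no camera call; for the wrist camera it gives the pose at the moment of the call.
- order.close_job(): hands the job in, once; it reports no verdict.
The state is a dict: "time": time; "joint_positions": joint angles; "joint_vel": joint speeds; "joint_torque": joint torques, N m; "ee_pos": TCP position; "eef_rot": TCP orientation; "ft_force": force on the tool from outside, world axes, zero at the start; "torque": the same for the moment, N m; "width": finger opening in m.
Only numpy, scipy, OpenCV 4.12 (cv2) and the standard library are available. Lean on these libraries where they do the work, as an engineer would, in place of code of your own. Each camera call takes 0.05 s, during which the arm holds its last target. There are 200 camera calls.

TASK

First push the red button fully down once to stop the drill press. Then move every finished beech rook from the blue catch tray into the orange tote, turn the empty swivel hook so that its arm points along the yellow stripe on its foot, and only after that hang the ear defenders on it by their headband, the hook still pointing along the stripe. Leave the walnut queen, the jar of screws and the screwdriver where they stand or lie.

Things in the scene. Friction and masses are not known exactly. Their poses are not given: they have to be found in the camera images.
- stop_top (a point): centre of the top of the red push button (36 diameter), which sits on a yellow box 70 x 70 x 50 that is fixed to the table; the button is pushed straight down
- stop (a joint): travel of the red button in m: 0 released, 0.007 fully down; a spring, 5 N at full travel, pops it back up
- tray: blue catch tray, fixed (the green drill press stands to its left, its nearest edge at world y = 0.52, 630 tall), outside 170 (x) x 260 (y) x 25 high, walls and floor 5 thick, open on top. Origin: centre of its underside on the table
- tote: orange tote, fixed, outside 180 (x) x 220 (y) x 80 high, walls and floor 5 thick, open on top. Origin: centre of its underside on the table
- rook0: pale beech chess rook, finished piece; round, 80 tall, foot 44 diameter (up to 14 high), body 36 diameter above; 60 g. Origin: centre of its underside, z axis up along the rook towards its crown. Starts standing in the blue catch tray, neighbours at least 75 apart centre to centre. 3 to 5 of rook0..rook4 are present (absent: None from the start)
- rook1: pale beech chess rook, finished piece; round, 80 tall, foot 44 diameter (up to 14 high), body 36 diameter above; 60 g. Origin: centre of its underside, z axis up along the rook towards its crown. Starts standing in the blue catch tray, neighbours at least 75 apart centre to centre. 3 to 5 of rook0..rook4 are present (absent: None from the start)
- rook2: pale beech chess rook, finished piece; round, 80 tall, foot 44 diameter (up to 14 high), body 36 diameter above; 60 g. Origin: centre of its underside, z axis up along the rook towards its crown. Starts standing in the blue catch tray, neighbours at least 75 apart centre to centre. 3 to 5 of rook0..rook4 are present (absent: None from the start)
- rook3: pale beech chess rook, finished piece; round, 80 tall, foot 44 diameter (up to 14 high), body 36 diameter above; 60 g. Origin: centre of its underside, z axis up along the rook towards its crown. Starts standing in the blue catch tray, neighbours at least 75 apart centre to centre. 3 to 5 of rook0..rook4 are present (absent: None from the start)
- rook4: pale beech chess rook, finished piece; round, 80 tall, foot 44 diameter (up to 14 high), body 36 diameter above; 60 g. Origin: centre of its underside, z axis up along the rook towards its crown. Starts standing in the blue catch tray, neighbours at least 75 apart centre to centre. 3 to 5 of rook0..rook4 are present (absent: None from the start)
- hook_base: foot of the swivel hook stand, fixed: dark disc 160 diameter, 15 high, with an upright post 24 diameter. Origin: centre of its underside, on the swivel axis (vertical). A yellow stripe on the disc runs from the post outwards along its own -x axis
- swivel (a joint): angle of the red hook arm about the vertical post in rad, counterclockwise from above positive; 0 = the arm points along the yellow stripe (the base's -x axis); limits -2.6 to 2.6. Starts turned away, -0.9 to -2.0. Stiff by friction (0.2 N m): stays where it is left
- hook_seat (a point): point on top of the red hook arm 70 out from the swivel axis, 205 above the table. The arm is a level round bar 10 diameter (centre 200 above the table) from the post out to 130, ending in an upturned tip; its outward direction is this frame's -x. The red hub on the axis is 24 diameter and reaches 210 above the table
- hook_tip (a point): top of the upturned tip of the hook arm, 130 from the swivel axis, 230 above the table
- muffs: ear defenders, rigid, about 250 g, standing on two red cups (60 x 38 x 75 high, centres at y = +-70) joined by a black arched headband. Origin: between the cups, at their bottom; x looks through the arch (front and back alike), y from cup to cup, z up. Headband top 165 up: a flat piece 32 wide (x), 50 long (y), 16 thick; the arch below is open, 100 between the cups
- muffs_band (a point): middle of the underside of the top of the headband, 149 above the bottom of the cups
- queen: Bystander, leave alone: dark walnut queen blank, standing, 46 diameter, 113 tall; origin at its underside
- jar: Bystander, leave alone: blue glass jar of brass screws, 72 diameter, 101 tall; origin at its underside
- screwdriver: Bystander, leave alone: screwdriver lying on the table near the robot; origin on its underside
Mind the look-alikes: they are no part of the job. Of the things shaped like the part that bears stop_top, the yellow one is meant.

How it is judged:
By the outcome, as a careful person would: the job done as asked, in the order asked, and still so for the second after the job is handed in, with the robot touching nothing.
Of rook0, rook1, rook2, rook3, rook4 only 3 to 5 are there at a start; the rules pass over those that are not, and their reading is None.
At some moment in a run one of rook0, rook1, rook2, rook3, rook4 may be knocked a few centimetres aside while the robot is not near it.
It also fails if it takes over 210 s, if anything falls off the work surface, if the arm or the gripper's body presses on something with over 40 N, if the wrist force passes 120 N, or if a joint passes its speed limit or range.

## Working session

There is one attempt and no reset: what is moved stays moved. The work goes in short steps, Python scripts to look and compute and a tool call to move; the robot and the scene stay as the last step left them, time stands still between calls to the robot, and variables do not carry over. Pictures are saved under pics/ and viewed, about 12 in all and at most 16, crops included, and the job is handed in when it is done.

Besides the shell and the picture viewer there is one more tool, called after "Call:" by a JSON object that holds its "api" and its "payload", one argument or row to a line. apply_moves: Moves the arm, as the interface text tells. Its arguments: {"type":"object","properties":{"deltas":{"type":"array","items":{"type":"object","properties":{"translation":{"type":"array","items":{"type":"number"}},"turn":{"type":"array","items":{"type":"number"}},"hand":{"type":"number"}}}},"newtons":{"type":"number"}},"required":["deltas"]}

```bash
ls; mkdir -p pics
python3 - <<'E'
from bench import readout,camera,calibration
import cv2,numpy as np
s=readout.read_state();print(s['time'],s['ee_pos'],s['eef_rot'],s['width'])
for n in("scene","side"):
    c=calibration(n);print(n,c['fx'],c['fy'],c['cx'],c['cy'],np.round(np.array(c['extrinsics']),3).tolist())
    im=camera(n)[:,:,::-1];cv2.imwrite(f'pics/{n}0.png',im)
    cv2.imwrite(f'pics/{n}0b.png',cv2.resize(im,(800,600),interpolation=cv2.INTER_CUBIC))
E
```

```text
pics
0.0 [ 6.24644651e-01 -2.74156620e-06  2.35772827e-01] [ 7.07103719e-01  7.07109512e-01 -5.02581975e-04 -4.64124157e-04] 0.08702599024665399
scene 481.23843916326683 481.23843916326683 256.407707189352 195.5035318089385 [[0.181, 0.983, -0.02, -0.075], [0.666, -0.138, -0.733, -0.195], [-0.724, 0.12, -0.68, 1.796], [0.0, 0.0, 0.0, 1.0]]
side 496.8279662877054 496.8279662877054 251.77336107466053 183.80961299009297 [[0.693, -0.721, -0.008, -0.348], [-0.531, -0.502, -0.683, 0.34], [0.488, 0.477, -0.731, 1.224], [0.0, 0.0, 0.0, 1.0]]
```

View pics/scene0b.png

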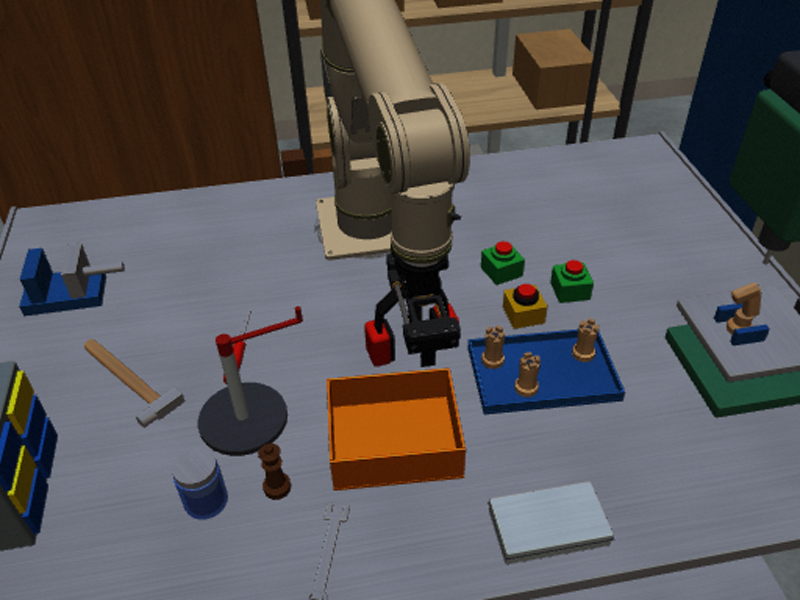

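View pics/side0b.png

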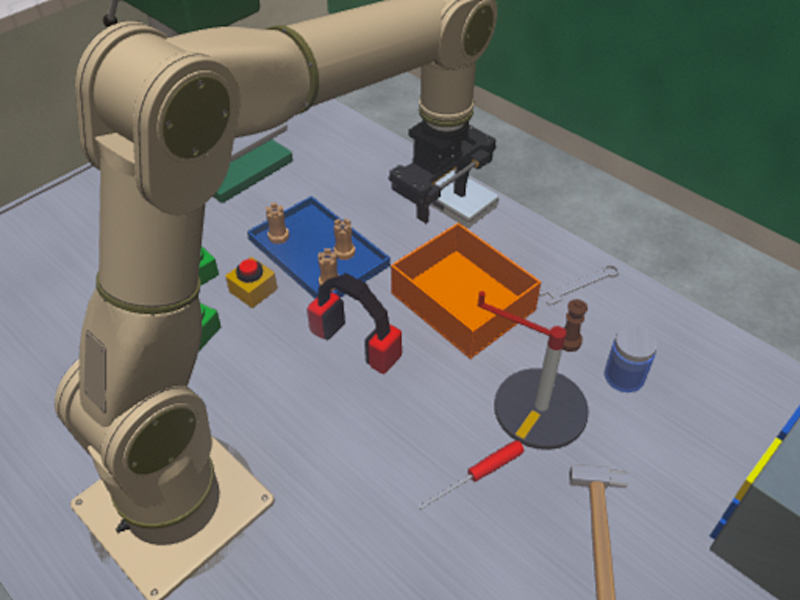

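Scene view: the yellow box with the red button is at (525,300), and two green look-alike boxes are at (502,258) and (572,280). The yellow one is meant. There are three rooks in the tray at (494,345), (529,375) and (588,340); the rook in the drill vice at (745,300) isn't in the tray. The muffs are at (375,340), partly hidden. Side view: muffs cups at (326,315) and (384,348), hook hub at (557,335), tip at (481,295), stripe at (528,425).

```bash
cat > h.py <<'E'
import numpy as np,cv2
from bench import readout,camera,calibration
def P(n,c=None):
    c=c or calibration(n);E=np.array(c['extrinsics'])
    return np.array([[c['fx'],0,c['cx']],[0,c['fy'],c['cy']],[0,0,1]])@E[:3]
def atz(n,u,v,z,s=1.5625,M=None):
    M=P(n) if M is None else M;u,v=u/s,v/s
    A=np.array([M[0]-u*M[2],M[1]-v*M[2]])
    return np.round(np.linalg.solve(A[:,:2],-A[:,3]-A[:,2]*z),4)
def tri(a,b,s=1.5625):
    X=cv2.triangulatePoints(P('scene'),P('side'),np.array(a,float)/s,np.array(b,float)/s)[:,0];return np.round(X[:3]/X[3],4)
def proj(n,p,s=1.5625):
    q=P(n)@np.r_[p,1];return np.round(q[:2]/q[2]*s,1)
def save(n,name,box=None,k=1.5625):
    im=camera(n)[:,:,::-1]
    if box:x0,y0,x1,y1=box;im=im[y0:y1,x0:x1]
    cv2.imwrite(f'pics/{name}.png',cv2.resize(im,None,fx=k,fy=k,interpolation=cv2.INTER_CUBIC))
E
python3 - <<'E'
from h import *
for n,a,b in [('button',(526,291),(249,266)),('rA top',(494,329),(327,254)),('rB top',(529,357),(343,224)),('rC top',(589,323),(275,208)),('hub',(223,338),(557,331)),('tip',(298,309),(481,294)),('disc',(243,417),(541,406))]:
    print(n,tri(a,b))
for n,u,v,z in [('scene',493,360,.01),('scene',528,388,.01),('scene',585,353,.01),('side',278,236,.01),('side',343,253,.01),('scene',525,291,.065),('side',249,266,.065)]:print(n,u,v,atz(n,u,v,z))
print('stripe',atz('side',519,438,.015),atz('side',536,412,.015))
print('disc s',atz('scene',243,415,.015),atz('side',541,406,.015))
print('band',atz('side',353,284,.165),'cups top',atz('side',326,300,.075),atz('side',385,334,.075))
print('tote corners',[atz('scene',u,v,.08) for u,v in[(328,379),(451,371),(465,449),(332,460)]])
for n,b in(('side',(190,160,290,260)),('scene',(290,140,400,260))):
    im=cv2.imread(f'pics/{n}0.png')[b[1]:b[3],b[0]:b[2]];cv2.imwrite(f'pics/c_{n}.png',cv2.resize(im,None,fx=4,fy=4,interpolation=cv2.INTER_CUBIC))
a,b=[cv2.imread(f'pics/c_{n}.png') for n in('side','scene')]
o=np.zeros((480,840,3),np.uint8);o[:a.shape[0],:400]=a;o[:480,400:840]=b;cv2.imwrite('pics/crop.png',o[:,:800])
E
```

```text
button [0.379  0.2637 0.0683]
rA top [0.4909 0.1641 0.0885]
rB top [0.5715 0.2057 0.0869]
rC top [0.5105 0.3416 0.0866]
hub [ 0.5395 -0.3129  0.2104]
tip [ 0.5092 -0.1868  0.2235]
disc [ 0.5413 -0.3135  0.0089]
scene 493 360 [0.4966 0.166 ]
scene 528 388 [0.578  0.2104]
scene 585 353 [0.5143 0.3453]
side 278 236 [0.5075 0.3407]
side 343 253 [0.566  0.2047]
scene 525 291 [0.3756 0.2626]
side 249 266 [0.3807 0.2673]
stripe [ 0.4611 -0.3269] [ 0.5217 -0.3165]
disc s [ 0.5418 -0.3127] [ 0.5374 -0.3153]
band [0.4224 0.017 ] cups top [0.4169 0.0879] [ 0.4334 -0.0462]
tote corners [array([ 0.5449, -0.1532]), array([0.5696, 0.0639]), array([0.7388, 0.0472]), array([ 0.718 , -0.1662])]
```

View pics/crop.png

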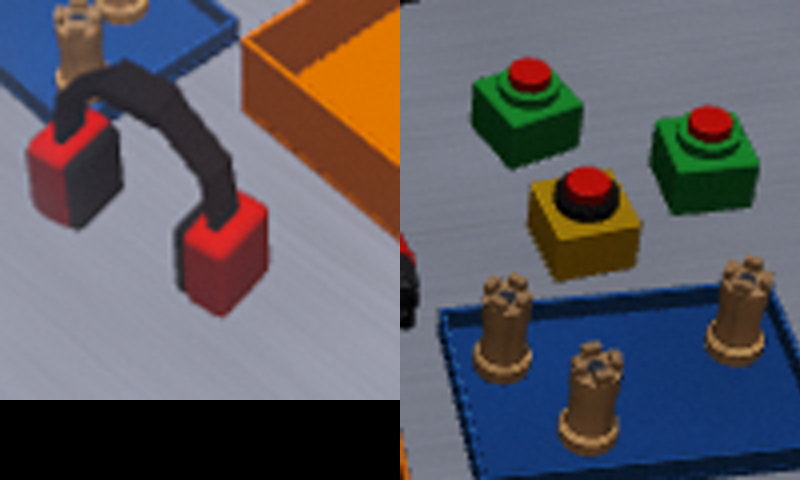

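Crop: the yellow box with a black collar and red button sits in front of the two green boxes, so it's the one to press. The muffs stand freely with the band's top facing up. I'm moving to the button with the fingers closed.

Call:
{"api": "apply_moves", "payload": {
  "deltas": [
    {"translation": [-0.03, 0.033, 0], "turn": [0, 0, 0], "hand": 0.0},
    {"translation": [-0.03, 0.033, 0], "turn": [0, 0, 0], "hand": 0.0},
    {"translation": [-0.03, 0.033, 0], "turn": [0, 0, 0], "hand": 0.0},
    {"translation": [-0.03, 0.033, 0], "turn": [0, 0, 0], "hand": 0.0},
    {"translation": [-0.03, 0.033, 0], "turn": [0, 0, 0], "hand": 0.0}
  ],
  "newtons": 20
}}

```text
time: 0.6
ee_pos: [0.4707, 0.1629, 0.2321]
eef_rot: [0.711, 0.703, -0.003, -0.0]
ft_force: [-0.1, 0.9, -0.2]
width: 0.0551
```

Call:
{"api": "apply_moves", "payload": {
  "deltas": [
    {"translation": [-0.03, 0.033, 0], "turn": [0, 0, 0], "hand": 0.0},
    {"translation": [-0.03, 0.033, -0.02], "turn": [0, 0, 0], "hand": 0.0},
    {"translation": [-0.03, 0.033, -0.02], "turn": [0, 0, 0], "hand": 0.0},
    {"translation": [0, 0, -0.01], "turn": [0, 0, 0], "hand": 0.0},
    {"translation": [0, 0, 0], "turn": [0, 0, 0], "hand": 0.0}
  ]
}}

```text
time: 1.1
ee_pos: [0.3719, 0.2689, 0.1809]
eef_rot: [0.708, 0.707, -0.003, -0.0]
ft_force: [0.1, -0.2, -1.3]
width: 0.0149
```

Call:
{"api": "apply_moves", "payload": {
  "deltas": [
    {"translation": [0.006, -0.004, -0.04], "turn": [0, 0, 0], "hand": 0.0},
    {"translation": [0, 0, -0.03], "turn": [0, 0, 0], "hand": 0.0},
    {"translation": [0, 0, -0.015], "turn": [0, 0, 0], "hand": 0.0},
    {"translation": [0, 0, 0], "turn": [0, 0, 0], "hand": 0.0}
  ]
}}

```text
time: 1.5
ee_pos: [0.3814, 0.2628, 0.0953]
eef_rot: [0.709, 0.705, -0.001, 0.0]
ft_force: [-0.0, -0.1, -0.2]
width: 0.0003
```

Run:
```python
from h import *
s=readout.read_state();print(s['ee_pos'],s['width'],s['ft_force'])
save('scene','b1',(256,110,456,260),4)
```

```text
[0.38141731 0.2628321  0.09534145] 0.0003156494528913314 [-0.03255504 -0.06654672 -0.22884656]
```

View pics/b1.png

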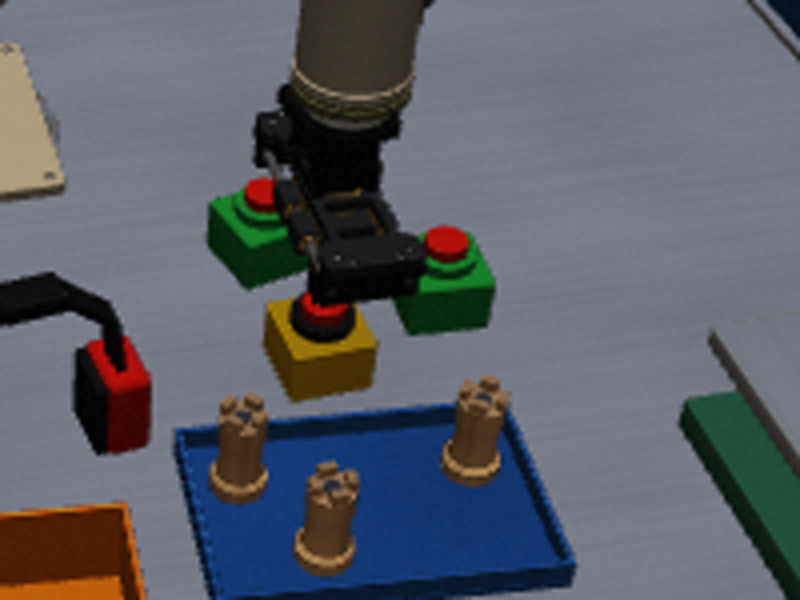

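The closed fingers hover over the yellow box's button and nothing else is under the gripper body. Pressing.

Call:
{"api": "apply_moves", "payload": {
  "deltas": [
    {"translation": [-0.002, 0.002, -0.012], "turn": [0, 0, 0], "hand": 0.0},
    {"translation": [0, 0, -0.006], "turn": [0, 0, 0], "hand": 0.0},
    {"translation": [0, 0, -0.003], "turn": [0, 0, 0], "hand": 0.0},
    {"translation": [0, 0, -0.002], "turn": [0, 0, 0], "hand": 0.0}
  ]
}}

```text
time: 1.95
ee_pos: [0.3821, 0.2661, 0.0799]
eef_rot: [0.71, 0.704, 0.001, 0.002]
ft_force: [-14.0, -9.9, 33.8]
width: 0.0008
```

Run:
```python
from h import *
s=readout.read_state();print(s['ee_pos'],s['ft_force'])
a=camera('side')[:,:,::-1][145:205,130:190];b=camera('scene')[:,:,::-1][160:220,310:370]
cv2.imwrite('pics/press.png',cv2.resize(np.hstack([a,b]),None,fx=6,fy=6,interpolation=cv2.INTER_CUBIC))
```

```text
[0.38211572 0.26605261 0.07988723] [-14.03509393  -9.93232221  33.8250003 ]
```

View pics/press.png

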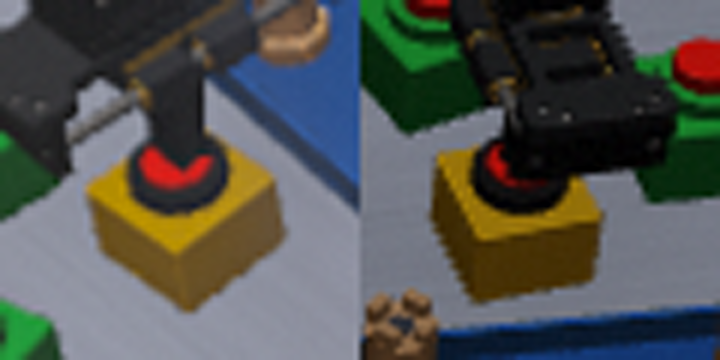

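The side and scene crops show the button sunk flush in its collar, with 34 N on the tool against a 5 N spring, so it's fully down. Lifting, then a re-check of the rooks.

Call:
{"api": "apply_moves", "payload": {
  "deltas": [
    {"translation": [0, 0, 0.03], "turn": [0, 0, 0], "hand": 0.0},
    {"translation": [0, 0, 0.04], "turn": [0, 0, 0], "hand": 0.065},
    {"translation": [0, 0, 0.04], "turn": [0, 0, 0], "hand": 0.065},
    {"translation": [0.035, -0.033, 0], "turn": [0, 0, 0], "hand": 0.065},
    {"translation": [0.035, -0.033, 0], "turn": [0, 0, 0], "hand": 0.065}
  ]
}}

```text
time: 2.55
ee_pos: [0.4507, 0.2039, 0.1979]
eef_rot: [0.706, 0.709, 0.004, 0.002]
ft_force: [1.1, 0.2, 0.1]
width: 0.0249
```

```bash
cat >> h.py <<'E'
def rooks(n='scene',name=None):
    im=camera(n)
    hsv=cv2.cvtColor(im,cv2.COLOR_RGB2HSV)
    m=cv2.inRange(hsv,(8,60,90),(20,170,255))
    k,l,st,c=cv2.connectedComponentsWithStats(m)
    for i in range(1,k):
        if st[i,4]>60:
            x,y,w,h,a=st[i]
            print(n,[int(v) for v in st[i]],'top@.085',atz(n,*(l==i).nonzero()[::-1][0:0] or (x+w/2,y+4),.085,1),'mid@.042',atz(n,*c[i],.045,1))
E
sed -i 's/\*(l==i).nonzero()\[::-1\]\[0:0\] or (x+w\/2,y+4)/x+w\/2,y+5/' h.py
python3 - <<'E'
from h import *
print(readout.read_state()['ee_pos'],readout.read_state()['ft_force'])
rooks();rooks('side')
E
```

```text
[0.45072107 0.20385106 0.19794601] [1.14248556 0.17558413 0.12763682]
scene [189, 0, 17, 19, 176] top@.085 [-1.1417 -0.0302] mid@.042 [-1.1711 -0.0424]
scene [265, 0, 120, 67, 3157] top@.085 [-0.9851  0.6259] mid@.042 [-0.8271  0.5951]
scene [242, 8, 18, 6, 87] top@.085 [-0.9717  0.229 ] mid@.042 [-1.1046  0.2423]
scene [248, 46, 67, 40, 1874] top@.085 [-0.5236  0.2887] mid@.042 [-0.4682  0.259 ]
scene [379, 50, 18, 22, 228] top@.085 [-0.3835  0.7338] mid@.042 [-0.3854  0.7358]
scene [196, 55, 13, 37, 343] top@.085 [-0.5166 -0.0665] mid@.042 [-0.4874 -0.0762]
scene [210, 64, 18, 26, 133] top@.085 [-0.4203 -0.0059] mid@.042 [-0.4285 -0.005 ]
scene [361, 67, 14, 7, 64] top@.085 [-0.2593  0.5969] mid@.042 [-0.3436  0.6358]
scene [335, 76, 20, 12, 114] top@.085 [-0.2092  0.4812] mid@.042 [-0.2656  0.5096]
scene [229, 98, 23, 15, 176] top@.085 [-0.1362  0.0412] mid@.042 [-0.1913  0.0452]
scene [203, 121, 69, 43, 1180] top@.085 [0.0131 0.0064] mid@.042 [ 0.0842 -0.0149]
scene [468, 181, 19, 10, 104] top@.085 [0.4832 0.6755] mid@.042 [0.4419 0.7099]
scene [54, 217, 49, 41, 463] top@.085 [ 0
[... 442 characters left out ...]
, 15, 15, 78] top@.085 [0.5216 0.7841] mid@.042 [0.5396 0.8413]
side [171, 133, 14, 23, 190] top@.085 [0.5005 0.3186] mid@.042 [0.5018 0.3317]
side [204, 140, 23, 43, 424] top@.085 [0.559  0.2094] mid@.042 [0.5386 0.1929]
side [280, 145, 29, 12, 128] top@.085 [0.7092 0.0173] mid@.042 [0.7359 0.0432]
side [151, 170, 26, 27, 222] top@.085 [0.3672 0.2245] mid@.042 [0.3626 0.2176]
side [34, 205, 141, 179, 7730] top@.085 [0.17   0.2391] mid@.042 [-0.0105  0.05  ]
side [89, 269, 9, 29, 62] top@.085 [0.0323 0.0866] mid@.042 [0.0248 0.0983]
side [109, 285, 16, 22, 134] top@.085 [0.0455 0.0077] mid@.042 [0.0433 0.0214]
side [377, 308, 17, 76, 786] top@.085 [ 0.4358 -0.4901] mid@.042 [ 0.3856 -0.53  ]
```

```bash
cat >> h.py <<'E'
def rooks(n='scene'):
    im=camera(n).astype(int);q=np.zeros(im.shape[:2],np.uint8)
    c=[(x,y,z) for x in(.44,.64) for y in(.11,.4) for z in(0,.09)]
    cv2.fillConvexPoly(q,cv2.convexHull(np.int32([proj(n,p,1) for p in c])),1)
    R,G,B=im[...,0],im[...,1],im[...,2]
    m=(q&(R>B+25)&(G>B+8)&(G>0.5*R)).astype(np.uint8)
    k,l,st,cc=cv2.connectedComponentsWithStats(m)
    for i in range(1,k):
        if st[i,4]>60:
            x,y,w,h,a=st[i];print(n,[int(v) for v in st[i]],'top',atz(n,x+w/2,y+4.5,.085,1),'mid',atz(n,*cc[i],.045,1))
E
python3 - <<'E'
from h import *
rooks();rooks('side')
for u,v in((338,240),(316,220)):print(camera('scene')[v,u])
E
```

```text
scene [322, 193, 29, 18, 360] top [0.4457 0.2403] mid [0.4205 0.2524]
scene [367, 204, 16, 27, 298] top [0.5135 0.3359] mid [0.5139 0.3406]
scene [309, 208, 14, 28, 289] top [0.4949 0.163 ] mid [0.496  0.1639]
scene [330, 226, 16, 28, 303] top [0.5761 0.2038] mid [0.5777 0.2054]
side [171, 135, 14, 20, 173] top [0.4959 0.3132] mid [0.4984 0.3307]
side [204, 140, 23, 43, 434] top [0.5606 0.211 ] mid [0.5388 0.1927]
[78 53 31]
[68 47 29]
```

Call:
{"api": "apply_moves", "payload": {
  "deltas": [
    {"translation": [0.03, -0.03, 0], "turn": [0, 0, 0], "hand": 0.065},
    {"translation": [0.013, -0.01, 0], "turn": [0, 0, 0], "hand": 0.065},
    {"translation": [0, 0, -0.03], "turn": [0, 0, 0], "hand": 0.065},
    {"translation": [0, 0, -0.01], "turn": [0, 0, 0], "hand": 0.065},
    {"translation": [0, 0, 0], "turn": [0, 0, 0], "hand": 0.065}
  ]
}}

```text
time: 3.35
ee_pos: [0.4906, 0.1693, 0.1559]
eef_rot: [0.702, 0.712, 0.003, 0.001]
ft_force: [-0.4, 0.5, 0.1]
width: 0.0646
```

Run:
```python
from h import *
s=readout.read_state();print(s['ee_pos'],s['eef_rot'],s['width']);M=P('wrist')
np.save('w.npy',M);save('wrist','w1')
for p in((.494,.164,.085),(.494,.164,.005)):print(proj('wrist',p))
```

```text
[0.49057874 0.16925802 0.15591945] [0.70237722 0.71179657 0.00327448 0.0010825 ] 0.06458348713954777
[410.7 332. ]
[407.7 290.5]
```

View pics/w1.png

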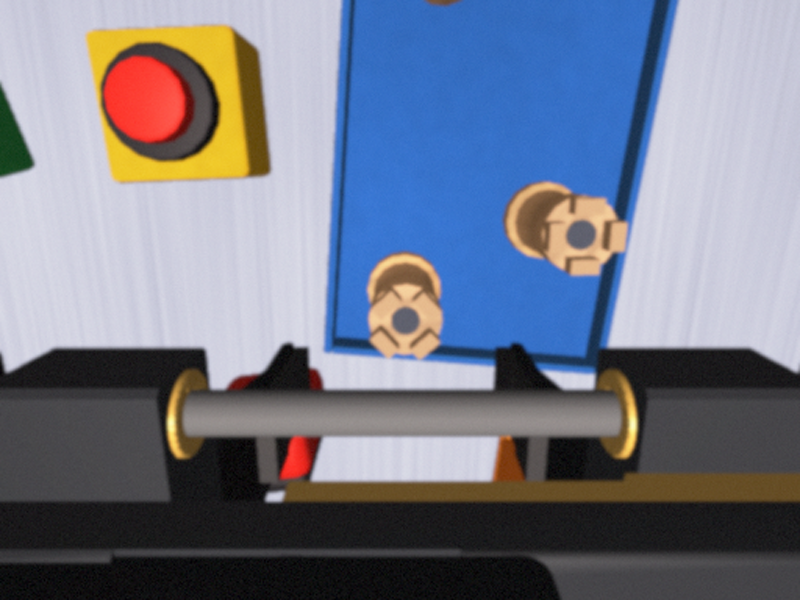

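The wrist view shows rook A's top at (404,320), rook B's top at (580,236), and the pads straddling columns 290–515.

Run:
```python
from h import *
M=np.load('w.npy')
for u,v,z in((404,320,.078),(580,236,.078),(404,284,.015),(150,98,.07),(447,0,.02)):print(u,v,atz('w',u,v,z,M=M))
```

```text
404 320 [0.4909 0.1676]
580 236 [0.5707 0.2087]
404 284 [0.4915 0.1704]
150 98 [0.3778 0.2659]
447 0 [0.5112 0.3209]
```

Call:
{"api": "apply_moves", "payload": {
  "deltas": [
    {"translation": [0, -0.001, -0.04], "turn": [0, 0, 0], "hand": 0.065},
    {"translation": [0, 0, -0.04], "turn": [0, 0, 0], "hand": 0.065},
    {"translation": [0, 0, -0.018], "turn": [0, 0, 0], "hand": 0.065},
    {"translation": [0, 0, 0], "turn": [0, 0, 0], "hand": 0.065},
    {"translation": [0, 0, 0], "turn": [0, 0, 0], "hand": 0.03}
  ],
  "newtons": 15
}}

```text
time: 3.9
ee_pos: [0.4923, 0.1732, 0.0623]
eef_rot: [0.7, 0.714, 0.008, 0.003]
ft_force: [0.4, -0.3, -0.2]
width: 0.0621
```

Call:
{"api": "apply_moves", "payload": {
  "deltas": [
    {"translation": [0, 0, 0], "turn": [0, 0, 0], "hand": 0.025},
    {"translation": [0, 0, 0], "turn": [0, 0, 0], "hand": 0.025},
    {"translation": [0, 0, 0], "turn": [0, 0, 0], "hand": 0.025},
    {"translation": [0, 0, 0.02], "turn": [0, 0, 0], "hand": 0.025}
  ]
}}

```text
time: 4.3
ee_pos: [0.4932, 0.1742, 0.0855]
eef_rot: [0.7, 0.714, 0.009, 0.003]
ft_force: [0.2, -0.5, 0.1]
width: 0.0357
```

Call:
{"api": "apply_moves", "payload": {
  "deltas": [
    {"translation": [0, 0, 0.04], "turn": [0, 0, 0], "hand": 0.025},
    {"translation": [0, 0, 0.04], "turn": [0, 0, 0], "hand": 0.025},
    {"translation": [0.018, -0.035, 0.03], "turn": [0, 0, 0], "hand": 0.025},
    {"translation": [0.018, -0.035, 0], "turn": [0, 0, 0], "hand": 0.025},
    {"translation": [0.018, -0.035, 0], "turn": [0, 0, 0], "hand": 0.025}
  ]
}}

```text
time: 4.8
ee_pos: [0.5472, 0.073, 0.2062]
eef_rot: [0.696, 0.718, 0.013, 0.005]
ft_force: [0.9, 0.8, -0.8]
width: 0.0355
```

Call:
{"api": "apply_moves", "payload": {
  "deltas": [
    {"translation": [0.018, -0.035, 0], "turn": [0, 0, 0], "hand": 0.025},
    {"translation": [0.018, -0.035, 0], "turn": [0, 0, 0], "hand": 0.025},
    {"translation": [0.018, -0.035, 0], "turn": [0, 0, 0], "hand": 0.025},
    {"translation": [0.018, -0.035, 0], "turn": [0, 0, 0], "hand": 0.025},
    {"translation": [0, 0, 0], "turn": [0, 0, 0], "hand": 0.025}
  ]
}}

```text
time: 5.3
ee_pos: [0.6232, -0.0796, 0.2106]
eef_rot: [0.698, 0.716, 0.015, 0.008]
ft_force: [-0.3, -0.3, -0.9]
width: 0.0353
```

Call:
{"api": "apply_moves", "payload": {
  "deltas": [
    {"translation": [0.014, -0.026, 0], "turn": [-0.01, 0.032, -0.025], "hand": 0.025},
    {"translation": [0, 0, -0.045], "turn": [0, 0, 0], "hand": 0.025},
    {"translation": [0, 0, -0.045], "turn": [0, 0, 0], "hand": 0.025},
    {"translation": [0, 0, -0.03], "turn": [0, 0, 0], "hand": 0.025},
    {"translation": [0, 0, 0], "turn": [0, 0, 0], "hand": 0.025}
  ]
}}

```text
time: 5.8
ee_pos: [0.639, -0.1082, 0.0911]
eef_rot: [0.708, 0.706, 0.001, 0.002]
ft_force: [-1.0, -0.6, -1.5]
width: 0.0358
```

Call:
{"api": "apply_moves", "payload": {
  "deltas": [
    {"translation": [0, 0, -0.02], "turn": [0, 0, 0], "hand": 0.025},
    {"translation": [0, 0, -0.004], "turn": [0, 0, 0], "hand": 0.025},
    {"translation": [0, 0, 0], "turn": [0, 0, 0], "hand": 0.065},
    {"translation": [0, 0, 0], "turn": [0, 0, 0], "hand": 0.065},
    {"translation": [0, 0, 0], "turn": [0, 0, 0], "hand": 0.065}
  ]
}}

```text
time: 6.3
ee_pos: [0.644, -0.1078, 0.0767]
eef_rot: [0.708, 0.706, 0.005, 0.007]
ft_force: [0.4, 0.4, 0.5]
width: 0.0515
```

Call:
{"api": "apply_moves", "payload": {
  "deltas": [
    {"translation": [0, 0, 0.04], "turn": [0, 0, 0], "hand": 0.065},
    {"translation": [0, 0, 0.05], "turn": [0, 0, 0], "hand": 0.065},
    {"translation": [0, 0, 0.035], "turn": [0, 0, 0], "hand": 0.065},
    {"translation": [-0.008, 0.038, 0], "turn": [0, 0, 0], "hand": 0.065},
    {"translation": [-0.008, 0.038, 0], "turn": [0, 0, 0], "hand": 0.065}
  ]
}}

```text
time: 6.8
ee_pos: [0.6269, -0.0367, 0.2105]
eef_rot: [0.712, 0.703, 0.005, 0.009]
ft_force: [-0.8, 0.7, -1.0]
width: 0.0653
```

Call:
{"api": "apply_moves", "payload": {
  "deltas": [
    {"translation": [-0.008, 0.038, 0], "turn": [0, 0, 0], "hand": 0.065},
    {"translation": [-0.008, 0.038, 0], "turn": [0, 0, 0], "hand": 0.065},
    {"translation": [-0.008, 0.038, 0], "turn": [0, 0, 0], "hand": 0.065},
    {"translation": [-0.008, 0.038, 0], "turn": [0, 0, 0], "hand": 0.065},
    {"translation": [0, 0, 0], "turn": [0, 0, 0], "hand": 0.065}
  ]
}}

```text
time: 7.3
ee_pos: [0.5924, 0.1269, 0.2172]
eef_rot: [0.71, 0.705, 0.009, 0.01]
ft_force: [0.2, -0.8, 0.9]
width: 0.0654
```

```bash
cat >> h.py <<'E'
from scipy.spatial.transform import Rotation as Ro
def err(yaw=0):
    s=readout.read_state();q=Ro.from_quat(s['eef_rot']);d=Ro.from_euler('z',yaw)*Ro.from_quat([.7071068,.7071068,0,0])
    print('t',s['time'],'pos',np.round(s['ee_pos'],4),'turn needed',np.round((d*q.inv()).as_rotvec(),3),'w',round(s['width'],4),'j',np.round(s['joint_positions'],2))
E
python3 - <<'E'
from h import *
err();rooks();rooks('side')
M=P('wrist');save('wrist','w2');np.save('w.npy',M)
a=camera('scene')[:,:,::-1];cv2.imwrite('pics/s2.png',a)
E
```

```text
t 7.3 pos [0.5924 0.1269 0.2172] turn needed [0.001 0.028 0.007] w 0.0654 j [-0.19  0.28 -0.12  1.56  0.05  1.27 -0.33]
scene [342, 193, 9, 15, 94] top [0.4517 0.2695] mid [0.4212 0.2823]
scene [367, 204, 16, 27, 298] top [0.5135 0.3359] mid [0.5139 0.3406]
scene [330, 226, 16, 28, 303] top [0.5761 0.2038] mid [0.5777 0.2054]
side [170, 130, 15, 25, 242] top [0.5102 0.3325] mid [0.5083 0.3412]
side [214, 140, 13, 26, 252] top [0.5712 0.1998] mid [0.5697 0.2053]
```

View pics/w2.png

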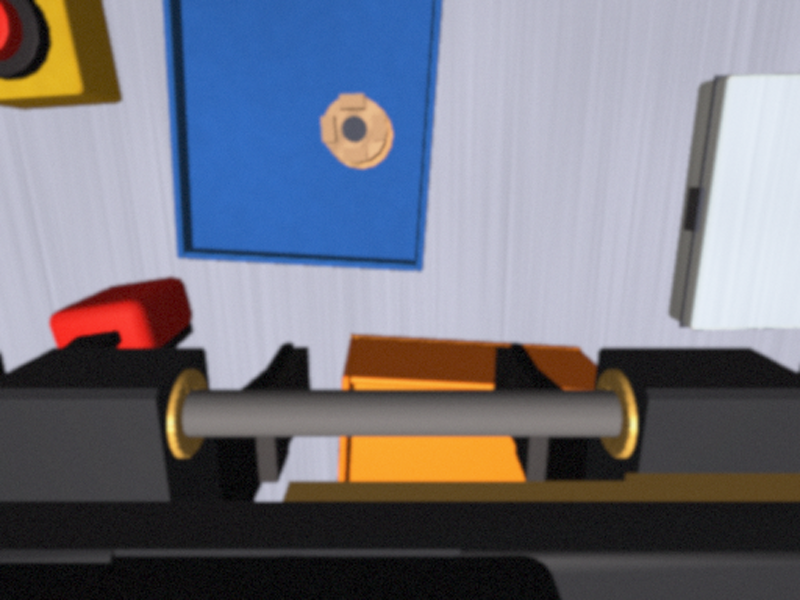

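The wrist view shows rook B unmoved at (355,130) and the tray corner clear of rook A. Going for B.

Call:
{"api": "apply_moves", "payload": {
  "deltas": [
    {"translation": [-0.011, 0.04, 0], "turn": [0, 0.028, 0.007], "hand": 0.065},
    {"translation": [-0.011, 0.038, 0], "turn": [0, 0, 0], "hand": 0.065},
    {"translation": [0, 0, -0.03], "turn": [0, 0, 0], "hand": 0.065},
    {"translation": [0, 0, -0.02], "turn": [0, 0, 0], "hand": 0.065},
    {"translation": [0, 0, 0], "turn": [0, 0, 0], "hand": 0.065}
  ]
}}

```text
time: 8.0
ee_pos: [0.5752, 0.1894, 0.1667]
eef_rot: [0.716, 0.698, -0.002, 0.003]
ft_force: [0.0, 0.1, -0.6]
width: 0.0649
```

Call:
{"api": "apply_moves", "payload": {
  "deltas": [
    {"translation": [-0.004, 0.019, 0], "turn": [0, 0, 0.025], "hand": 0.065},
    {"translation": [0, 0, -0.03], "turn": [0, 0, 0], "hand": 0.065},
    {"translation": [0, 0, 0], "turn": [0, 0, 0], "hand": 0.065}
  ]
}}

```text
time: 8.3
ee_pos: [0.5733, 0.207, 0.139]
eef_rot: [0.708, 0.706, -0.001, 0.004]
ft_force: [-0.9, -1.1, -0.0]
width: 0.0649
```

Call:
{"api": "apply_moves", "payload": {
  "deltas": [
    {"translation": [-0.002, 0.001, -0.035], "turn": [0, 0, 0], "hand": 0.065},
    {"translation": [0, 0, -0.035], "turn": [0, 0, 0], "hand": 0.065},
    {"translation": [0, 0, -0.008], "turn": [0, 0, 0], "hand": 0.065},
    {"translation": [0, 0, 0], "turn": [0, 0, 0], "hand": 0.025},
    {"translation": [0, 0, 0], "turn": [0, 0, 0], "hand": 0.025}
  ]
}}

```text
time: 8.8
ee_pos: [0.5767, 0.2099, 0.07]
eef_rot: [0.709, 0.706, 0.005, 0.007]
ft_force: [0.1, 0.5, 0.3]
width: 0.0559
```

Call:
{"api": "apply_moves", "payload": {
  "deltas": [
    {"translation": [0, 0, 0], "turn": [0, 0, 0], "hand": 0.025},
    {"translation": [0, 0, 0], "turn": [0, 0, 0], "hand": 0.025},
    {"translation": [0, 0, 0], "turn": [0, 0, 0], "hand": 0.025}
  ]
}}

```text
time: 9.1
ee_pos: [0.5791, 0.2108, 0.0749]
eef_rot: [0.709, 0.705, 0.007, 0.008]
ft_force: [0.6, -0.1, 0.5]
width: 0.0371
```

The tool creeps up during rows that don't move, so this grip is too near the crown. Reopening to grip lower.

Call:
{"api": "apply_moves", "payload": {
  "deltas": [
    {"translation": [-0.003, 0, 0], "turn": [0, 0.014, 0], "hand": 0.065},
    {"translation": [-0.003, 0, 0], "turn": [0, 0, 0], "hand": 0.065},
    {"translation": [0, 0, -0.01], "turn": [0, 0, 0], "hand": 0.065},
    {"translation": [0, 0, -0.01], "turn": [0, 0, 0], "hand": 0.025},
    {"translation": [0, 0, -0.002], "turn": [0, 0, 0], "hand": 0.025}
  ]
}}

```text
time: 9.6
ee_pos: [0.5728, 0.2109, 0.0521]
eef_rot: [0.709, 0.705, 0.003, 0.003]
ft_force: [-0.2, 0.3, 0.6]
width: 0.0506
```

Call:
{"api": "apply_moves", "payload": {
  "deltas": [
    {"translation": [0, 0, -0.001], "turn": [0, 0, 0], "hand": 0.025},
    {"translation": [0, 0, -0.001], "turn": [0, 0, 0], "hand": 0.025},
    {"translation": [0, 0, -0.001], "turn": [0, 0, 0], "hand": 0.025},
    {"translation": [0, 0, 0.0], "turn": [0, 0, 0], "hand": 0.025}
  ]
}}

```text
time: 10.0
ee_pos: [0.5724, 0.2108, 0.0489]
eef_rot: [0.709, 0.705, 0.002, 0.002]
ft_force: [-0.1, 0.6, -0.3]
width: 0.0358
```

Call:
{"api": "apply_moves", "payload": {
  "deltas": [
    {"translation": [0, 0, 0.04], "turn": [0, 0, 0], "hand": 0.025},
    {"translation": [0, 0, 0.05], "turn": [0, 0, 0], "hand": 0.025},
    {"translation": [0, 0, 0.05], "turn": [0, 0, 0], "hand": 0.025},
    {"translation": [0.01, -0.04, 0.01], "turn": [0, 0, 0], "hand": 0.025},
    {"translation": [0.012, -0.04, 0], "turn": [0, 0, 0], "hand": 0.025}
  ]
}}

```text
time: 10.5
ee_pos: [0.591, 0.1355, 0.2041]
eef_rot: [0.705, 0.71, 0.002, 0.001]
ft_force: [1.4, -1.7, -1.0]
width: 0.0359
```

Call:
{"api": "apply_moves", "payload": {
  "deltas": [
    {"translation": [0.01, -0.04, 0], "turn": [0, 0, 0], "hand": 0.025},
    {"translation": [0.012, -0.04, 0], "turn": [0, 0, 0], "hand": 0.025},
    {"translation": [0.012, -0.04, 0], "turn": [0, 0, 0], "hand": 0.025},
    {"translation": [0.012, -0.04, 0], "turn": [0, 0, 0], "hand": 0.025},
    {"translation": [0, 0, 0], "turn": [0, 0, 0], "hand": 0.025}
  ]
}}

```text
time: 11.0
ee_pos: [0.6394, -0.0375, 0.2067]
eef_rot: [0.707, 0.708, 0.003, 0.004]
ft_force: [0.0, -0.3, -0.7]
width: 0.0356
```

Run:
```python
from h import *
err();save('scene','s3',(200,220,360,330),5)
```

```text
t 11.0 pos [ 0.6394 -0.0375  0.2067] turn needed [ 0.002  0.01  -0.001] w 0.0356 j [ 0.01  0.37 -0.03  1.47  0.01  1.29 -0.02]
```

View pics/s3.png

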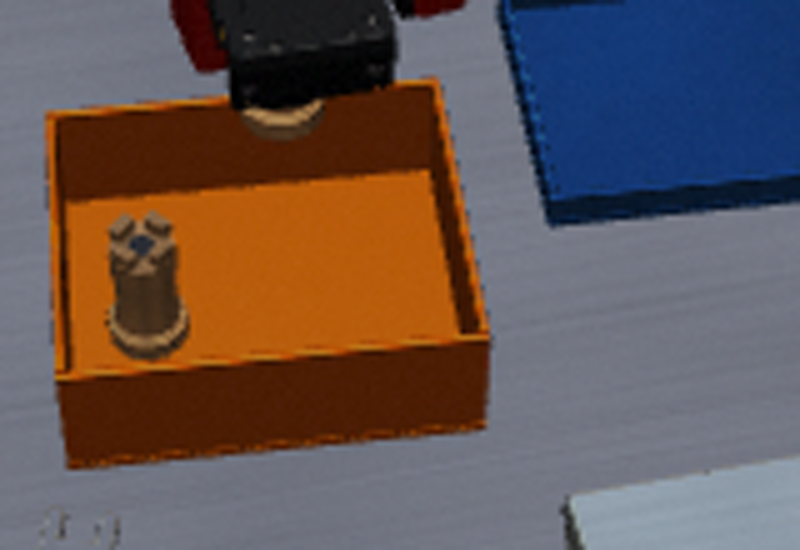

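Rook A stands in the tote, with its top at crop (140,240). Rook B is held over the tote. Lowering B.

Call:
{"api": "apply_moves", "payload": {
  "deltas": [
    {"translation": [0.002, -0.014, -0.02], "turn": [0, 0.01, 0], "hand": 0.025},
    {"translation": [0, 0, -0.045], "turn": [0, 0, 0], "hand": 0.025},
    {"translation": [0, 0, -0.045], "turn": [0, 0, 0], "hand": 0.025},
    {"translation": [0, 0, -0.03], "turn": [0, 0, 0], "hand": 0.025},
    {"translation": [0, 0, -0.008], "turn": [0, 0, 0], "hand": 0.025}
  ]
}}

```text
time: 11.55
ee_pos: [0.6407, -0.045, 0.0532]
eef_rot: [0.704, 0.71, 0.002, -0.0]
ft_force: [-0.5, 0.3, -0.9]
width: 0.0351
```

Call:
{"api": "apply_moves", "payload": {
  "deltas": [
    {"translation": [0, 0, -0.002], "turn": [0, 0, 0], "hand": 0.06},
    {"translation": [0, 0, -0.001], "turn": [0, 0, 0], "hand": 0.065},
    {"translation": [0, 0, -0.001], "turn": [0, 0, 0], "hand": 0.065},
    {"translation": [0, 0, 0.03], "turn": [0, 0, 0], "hand": 0.065},
    {"translation": [0, 0, 0.05], "turn": [0, 0, 0], "hand": 0.065}
  ]
}}

```text
time: 12.05
ee_pos: [0.6383, -0.0433, 0.1276]
eef_rot: [0.703, 0.711, -0.001, -0.003]
ft_force: [0.3, 0.3, 0.1]
width: 0.0626
```

Call:
{"api": "apply_moves", "payload": {
  "deltas": [
    {"translation": [0, 0, 0.05], "turn": [0, 0, 0], "hand": 0.065},
    {"translation": [-0.013, 0.04, 0.02], "turn": [0, 0, 0], "hand": 0.065},
    {"translation": [-0.013, 0.04, 0], "turn": [0, 0, 0], "hand": 0.065},
    {"translation": [-0.013, 0.04, 0], "turn": [0, 0, 0], "hand": 0.065},
    {"translation": [-0.013, 0.04, 0], "turn": [0, 0, 0], "hand": 0.065}
  ]
}}

```text
time: 12.55
ee_pos: [0.5918, 0.1135, 0.2193]
eef_rot: [0.708, 0.707, 0.009, 0.007]
ft_force: [1.5, 0.2, 0.8]
width: 0.0653
```

Call:
{"api": "apply_moves", "payload": {
  "deltas": [
    {"translation": [-0.013, 0.04, 0], "turn": [0, 0, 0], "hand": 0.065},
    {"translation": [-0.013, 0.04, 0], "turn": [0, 0, 0], "hand": 0.065},
    {"translation": [-0.013, 0.035, 0], "turn": [0, 0, 0], "hand": 0.065},
    {"translation": [-0.013, 0.03, 0], "turn": [0, 0, 0], "hand": 0.065},
    {"translation": [0, 0, 0], "turn": [0, 0, 0], "hand": 0.065}
  ]
}}

```text
time: 13.05
ee_pos: [0.5362, 0.2728, 0.2304]
eef_rot: [0.704, 0.71, 0.017, 0.009]
ft_force: [-0.5, -0.2, 0.2]
width: 0.0653
```

```bash
cat >> h.py <<'E'
def wr(w):  # beech blobs in wrist view
    M=P('wrist');im=camera('wrist').astype(int);R,G,B=im[...,0],im[...,1],im[...,2]
    m=((R>B+30)&(G>B+12)&(G>0.6*R)).astype(np.uint8);m[215:]=0
    k,l,st,cc=cv2.connectedComponentsWithStats(m)
    for i in range(1,k):
        if st[i,4]>150:print('w',[int(v) for v in st[i]],'mid@.05',atz('w',*cc[i],w,1,M))
E
python3 - <<'E'
from h import *
err();rooks();rooks('side');wr(.05)
E
```

```text
t 13.05 pos [0.5362 0.2728 0.2304] turn needed [-0.011  0.038 -0.008] w 0.0653 j [-0.38  0.27 -0.21  1.56  0.07  1.28 -0.59]
scene [322, 193, 29, 18, 360] top [0.4457 0.2403] mid [0.4205 0.2524]
scene [367, 204, 16, 27, 298] top [0.5135 0.3359] mid [0.5139 0.3406]
side [170, 130, 15, 25, 242] top [0.5102 0.3325] mid [0.5083 0.3412]
w [201, 80, 43, 41, 1216] mid@.05 [0.5098 0.3445]
w [57, 140, 89, 72, 3408] mid@.05 [0.3894 0.2718]
```

Call:
{"api": "apply_moves", "payload": {
  "deltas": [
    {"translation": [-0.012, 0.035, -0.01], "turn": [-0.011, 0.038, -0.008], "hand": 0.065},
    {"translation": [-0.013, 0.03, -0.03], "turn": [0, 0, 0], "hand": 0.065},
    {"translation": [0, 0, -0.03], "turn": [0, 0, 0], "hand": 0.065},
    {"translation": [0, 0, -0.01], "turn": [0, 0, 0], "hand": 0.065},
    {"translation": [0, 0, 0], "turn": [0, 0, 0], "hand": 0.065}
  ]
}}

```text
time: 13.7
ee_pos: [0.5204, 0.3248, 0.1515]
eef_rot: [0.715, 0.699, 0.001, 0.004]
ft_force: [0.3, -0.2, 0.2]
width: 0.065
```

Run:
```python
from h import *
err();wr(.06)
```

```text
t 13.7 pos [0.5204 0.3248 0.1515] turn needed [0.004 0.007 0.024] w 0.065 j [-0.45  0.37 -0.23  1.59  0.1   1.18 -0.73]
w [218, 139, 51, 64, 2288] mid@.05 [0.5098 0.3469]
w [73, 207, 72, 8, 372] mid@.05 [0.4064 0.3153]
```

Call:
{"api": "apply_moves", "payload": {
  "deltas": [
    {"translation": [-0.01, 0.019, 0], "turn": [0.004, 0.007, 0.024], "hand": 0.065},
    {"translation": [0, 0, -0.02], "turn": [0, 0, 0], "hand": 0.065},
    {"translation": [0, 0, 0], "turn": [0, 0, 0], "hand": 0.065}
  ]
}}

```text
time: 14.05
ee_pos: [0.5135, 0.3439, 0.1369]
eef_rot: [0.708, 0.706, 0.003, 0.001]
ft_force: [-0.2, -0.3, -1.4]
width: 0.0649
```

Call:
{"api": "apply_moves", "payload": {
  "deltas": [
    {"translation": [-0.004, 0, -0.035], "turn": [0, 0, 0], "hand": 0.065},
    {"translation": [0, 0, -0.035], "turn": [0, 0, 0], "hand": 0.065},
    {"translation": [0, 0, -0.012], "turn": [0, 0, 0], "hand": 0.065},
    {"translation": [0, 0, -0.003], "turn": [0, 0, 0], "hand": 0.025},
    {"translation": [0, 0, -0.003], "turn": [0, 0, 0], "hand": 0.025}
  ]
}}

```text
time: 14.55
ee_pos: [0.5137, 0.3481, 0.0571]
eef_rot: [0.708, 0.706, 0.01, 0.001]
ft_force: [0.1, 0.6, 0.8]
width: 0.0562
```

Call:
{"api": "apply_moves", "payload": {
  "deltas": [
    {"translation": [0, 0, -0.002], "turn": [0, 0, 0], "hand": 0.025},
    {"translation": [0, 0, -0.002], "turn": [0, 0, 0], "hand": 0.025},
    {"translation": [0, 0, -0.002], "turn": [0, 0, 0], "hand": 0.025}
  ]
}}

```text
time: 14.85
ee_pos: [0.5151, 0.3495, 0.0551]
eef_rot: [0.708, 0.706, 0.012, 0.002]
ft_force: [-7.1, -4.9, 17.1]
width: 0.0357
```

Call:
{"api": "apply_moves", "payload": {
  "deltas": [
    {"translation": [0, 0, 0.04], "turn": [0, 0, 0], "hand": 0.025},
    {"translation": [0, 0, 0.05], "turn": [0, 0, 0], "hand": 0.025},
    {"translation": [0, 0, 0.05], "turn": [0, 0, 0], "hand": 0.025},
    {"translation": [0.016, -0.04, 0.01], "turn": [0, 0, 0], "hand": 0.025},
    {"translation": [0.016, -0.04, 0], "turn": [0, 0, 0], "hand": 0.025}
  ]
}}

```text
time: 15.35
ee_pos: [0.5431, 0.2738, 0.2124]
eef_rot: [0.704, 0.71, 0.013, 0.0]
ft_force: [0.5, 0.6, -1.2]
width: 0.0356
```

Call:
{"api": "apply_moves", "payload": {
  "deltas": [
    {"translation": [0.016, -0.04, 0], "turn": [0, 0, 0], "hand": 0.025},
    {"translation": [0.016, -0.04, 0], "turn": [0, 0, 0], "hand": 0.025},
    {"translation": [0.016, -0.04, 0], "turn": [0, 0, 0], "hand": 0.025},
    {"translation": [0.016, -0.035, 0], "turn": [0, 0, 0], "hand": 0.025},
    {"translation": [0.016, -0.03, 0], "turn": [0, 0, 0], "hand": 0.025}
  ]
}}

```text
time: 15.85
ee_pos: [0.6262, 0.0808, 0.2177]
eef_rot: [0.704, 0.71, 0.017, 0.003]
ft_force: [1.1, 0.4, -1.0]
width: 0.0355
```

Call:
{"api": "apply_moves", "payload": {
  "deltas": [
    {"translation": [0, 0, 0], "turn": [0, 0, 0], "hand": 0.025}
  ]
}}

```text
time: 15.95
ee_pos: [0.628, 0.0742, 0.2179]
eef_rot: [0.706, 0.708, 0.016, 0.004]
ft_force: [-0.3, -0.4, -0.6]
width: 0.0355
```

Run:
```python
from h import *
err();rooks()
```

```text
t 15.95 pos [0.628  0.0742 0.2179] turn needed [-0.017  0.028 -0.002] w 0.0355 j [-0.11  0.34 -0.1   1.49  0.02  1.28 -0.2 ]
scene [322, 193, 29, 18, 358] top [0.4457 0.2403] mid [0.4205 0.2524]
scene [294, 227, 12, 10, 78] top [0.5586 0.0989] mid [0.5222 0.1077]
```

Call:
{"api": "apply_moves", "payload": {
  "deltas": [
    {"translation": [0.01, -0.03, 0], "turn": [-0.017, 0.028, 0], "hand": 0.025},
    {"translation": [0.01, -0.022, -0.02], "turn": [0, 0, 0], "hand": 0.025},
    {"translation": [0, 0, -0.04], "turn": [0, 0, 0], "hand": 0.025},
    {"translation": [0, 0, -0.04], "turn": [0, 0, 0], "hand": 0.025},
    {"translation": [0, 0, 0], "turn": [0, 0, 0], "hand": 0.025}
  ]
}}

```text
time: 16.5
ee_pos: [0.6475, 0.0306, 0.1184]
eef_rot: [0.703, 0.711, 0.003, -0.001]
ft_force: [-0.8, 0.1, -0.7]
width: 0.0357
```

Call:
{"api": "apply_moves", "payload": {
  "deltas": [
    {"translation": [0, -0.007, -0.02], "turn": [0, 0, 0], "hand": 0.025},
    {"translation": [0, 0, -0.03], "turn": [0, 0, 0], "hand": 0.025},
    {"translation": [0, 0, -0.008], "turn": [0, 0, 0], "hand": 0.025},
    {"translation": [0, 0, -0.002], "turn": [0, 0, 0], "hand": 0.025}
  ]
}}

```text
time: 16.9
ee_pos: [0.6501, 0.0294, 0.0651]
eef_rot: [0.701, 0.713, 0.007, 0.001]
ft_force: [-0.3, -0.3, 0.4]
width: 0.0355
```

Call:
{"api": "apply_moves", "payload": {
  "deltas": [
    {"translation": [0, -0.004, -0.006], "turn": [0, 0, 0], "hand": 0.025},
    {"translation": [0, 0, -0.002], "turn": [0, 0, 0], "hand": 0.06},
    {"translation": [0, 0, -0.001], "turn": [0, 0, 0], "hand": 0.065},
    {"translation": [0, 0, -0.001], "turn": [0, 0, 0], "hand": 0.065},
    {"translation": [0, 0, 0.04], "turn": [0, 0, 0], "hand": 0.065}
  ]
}}

```text
time: 17.4
ee_pos: [0.6498, 0.0263, 0.0959]
eef_rot: [0.7, 0.714, 0.006, 0.0]
ft_force: [-0.5, -0.4, -0.4]
width: 0.0596
```

Call:
{"api": "apply_moves", "payload": {
  "deltas": [
    {"translation": [0, 0, 0.05], "turn": [0, 0, 0], "hand": 0.065},
    {"translation": [0, 0, 0.05], "turn": [0, 0, 0], "hand": 0.065},
    {"translation": [0, 0, 0.05], "turn": [0, 0, 0], "hand": 0.065},
    {"translation": [-0.015, -0.03, 0.035], "turn": [0, 0, 0], "hand": 0.065},
    {"translation": [-0.015, -0.03, 0], "turn": [0, 0, 0], "hand": 0.065}
  ]
}}

```text
time: 17.9
ee_pos: [0.6204, -0.0293, 0.2931]
eef_rot: [0.697, 0.717, 0.01, 0.002]
ft_force: [0.8, -0.0, -0.1]
width: 0.0651
```

Run:
```python
from h import *
err(.24);rooks();rooks('side')
a=camera('side')[:,:,::-1];cv2.imwrite('pics/side4.png',a);cv2.imwrite('pics/side4b.png',cv2.resize(a[130:290,190:410],None,fx=3.6,fy=3.6,interpolation=cv2.INTER_CUBIC))
```

```text
t 17.9 pos [ 0.6204 -0.0293  0.2931] turn needed [-0.014  0.016  0.213] w 0.0651 j [ 0.02  0.29 -0.05  1.4   0.    1.44 -0.  ]
scene [322, 193, 29, 18, 359] top [0.4457 0.2403] mid [0.4204 0.2524]
```

View pics/side4b.png

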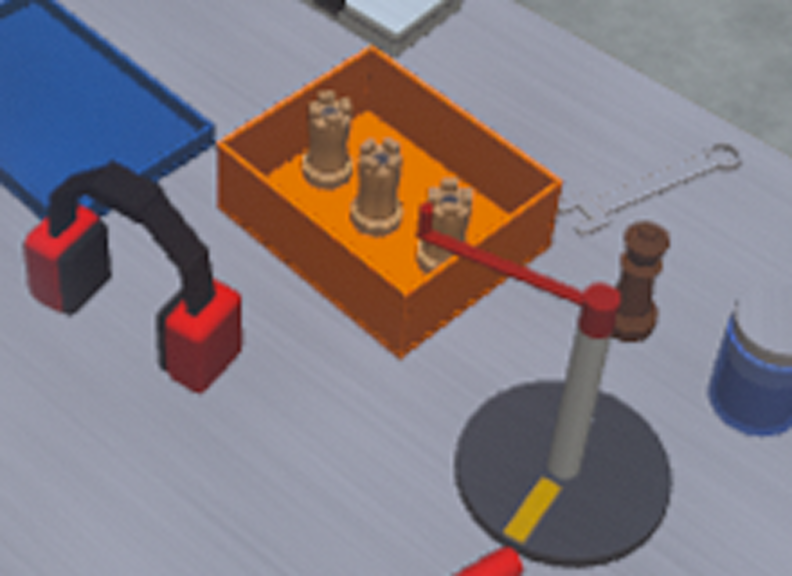

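All three rooks stand in the tote and the tray is empty. The hook tip is at crop (427,210), the hub at (600,300), and the stripe runs (549,483) to (515,537). Next I measure the stripe and the arm direction more exactly.

Run:
```python
from h import *
im=cv2.imread('pics/side4.png')[:,:,::-1].astype(int);R,G,B=im[...,0],im[...,1],im[...,2]
m=((R>120)&(G>90)&(B<60)&(G<R*.95)&(G>.6*R))
ys,xs=m.nonzero();k=(xs>320)&(xs<360)&(ys>255)&(ys<290);xs,ys=xs[k],ys[k]
W=np.array([atz('side',x,y,.0155,1) for x,y in zip(xs,ys)])
c=W.mean(0);d=np.linalg.svd(W-c)[2][0];print(len(W),'stripe centre',c,'dir',d,np.degrees(np.arctan2(d[1],d[0])), 'ext',((W-c)@d).min(),((W-c)@d).max())
axis=np.array([.540,-.314]);print('axis->centre ang',np.degrees(np.arctan2(*(c-axis)[::-1])))
# dark disc
hs=im.max(2);m2=(hs<75)&(abs(R-B)<25);ys,xs=m2.nonzero();k=(xs>312)&(xs<380)&(ys>232)&(ys<292)
pts=np.int32(np.c_[xs[k],ys[k]]);W=np.array([atz('side',x,y,.015,1) for x,y in pts]);
print('disc circle',cv2.minEnclosingCircle(np.float32(W)))
f=lambda u,v:(190+u/3.6,130+v/3.6)
print('hub top',atz('side',*f(600,293),.21,1),'tip',atz('side',*f(427,208),.23,1), 'bar',[atz('side',*f(u,v),.2,1) for u,v in((460,247),(560,287))])
print('cups top centres',atz('side',*f(76,222),.075,1),atz('side',*f(205,300),.075,1))
```

```text
116 stripe centre [ 0.49289914 -0.32005259] dir [-0.98896988 -0.1481168 ] -171.48219215585664 ext -0.02897405979130104 0.029148871332603896
axis->centre ang -172.67746927773467
disc circle ((0.5174499750137329, -0.32690000534057617), 0.0748167484998703)
hub top [ 0.5412 -0.3118] tip [ 0.5065 -0.1904] bar [array([ 0.5168, -0.2141]), array([ 0.5349, -0.2853])]
cups top centres [0.4226 0.0838] [ 0.4355 -0.0462]
```

Call:
{"api": "apply_moves", "payload": {
  "deltas": [
    {"translation": [-0.02, -0.04, 0], "turn": [-0.014, 0.016, 0.09], "hand": 0.06},
    {"translation": [-0.02, -0.04, 0], "turn": [0, 0, 0.09], "hand": 0.06},
    {"translation": [-0.02, -0.04, 0], "turn": [0, 0, 0.05], "hand": 0.06},
    {"translation": [-0.02, -0.035, 0], "turn": [0, 0, 0], "hand": 0.06},
    {"translation": [-0.015, -0.03, 0], "turn": [0, 0, 0], "hand": 0.06}
  ]
}}

```text
time: 18.55
ee_pos: [0.5223, -0.2107, 0.2854]
eef_rot: [0.603, 0.798, -0.002, -0.004]
ft_force: [0.4, -0.3, 0.1]
width: 0.0601
```

Call:
{"api": "apply_moves", "payload": {
  "deltas": [
    {"translation": [0, 0, 0], "turn": [0, 0, 0], "hand": 0.06}
  ]
}}

```text
time: 18.65
ee_pos: [0.5201, -0.2152, 0.2852]
eef_rot: [0.605, 0.796, -0.003, -0.004]
ft_force: [0.7, -0.2, -0.4]
width: 0.0601
```

Run:
```python
from h import *
err(.258)
```

```text
t 18.65 pos [ 0.5201 -0.2152  0.2852] turn needed [ 0.    -0.01  -0.013] w 0.0601 j [ 0.28  0.18  0.04  1.55 -0.    1.42  0.58]
```

Call:
{"api": "apply_moves", "payload": {
  "deltas": [
    {"translation": [-0.004, -0.006, -0.03], "turn": [0, -0.01, -0.013], "hand": 0.06},
    {"translation": [0, 0, -0.03], "turn": [0, 0, 0], "hand": 0.06},
    {"translation": [0, 0, -0.018], "turn": [0, 0, 0], "hand": 0.06},
    {"translation": [0, 0, 0], "turn": [0, 0, 0], "hand": 0.06}
  ]
}}

```text
time: 19.05
ee_pos: [0.5177, -0.2177, 0.2042]
eef_rot: [0.609, 0.793, 0.001, -0.0]
ft_force: [-0.5, 0.0, -0.7]
width: 0.0601
```

Run:
```python
from h import *
err(.258);a=[]
for n in('scene','side'):
    u,v=proj(n,readout.read_state()['ee_pos'],1).astype(int);im=camera(n)[:,:,::-1];a.append(cv2.resize(im[v-40:v+40,u-40:u+40],(400,400),interpolation=cv2.INTER_CUBIC))
cv2.imwrite('pics/hk.png',np.hstack(a))
```

```text
t 19.05 pos [ 0.5177 -0.2177  0.2042] turn needed [-0.002  0.001 -0.002] w 0.0601 j [ 0.29  0.21  0.04  1.68 -0.01  1.25  0.58]
```

View pics/hk.png

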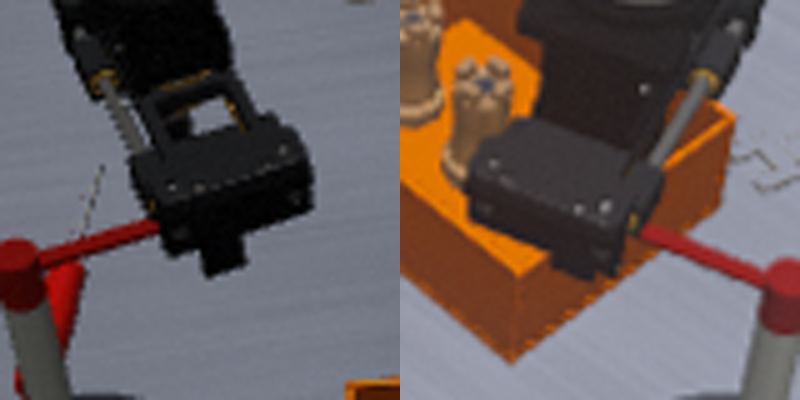

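The bar runs in between the fingers in both views. Closing gently on it.

Call:
{"api": "apply_moves", "payload": {
  "deltas": [
    {"translation": [0, 0, 0], "turn": [0, 0, 0], "hand": 0.0},
    {"translation": [0, 0, 0], "turn": [0, 0, 0], "hand": 0.0},
    {"translation": [0, 0, 0], "turn": [0, 0, 0], "hand": 0.0},
    {"translation": [0, 0, 0], "turn": [0, 0, 0], "hand": 0.0},
    {"translation": [0, 0, 0], "turn": [0, 0, 0], "hand": 0.0}
  ],
  "newtons": 10
}}

```text
time: 19.65
ee_pos: [0.5215, -0.2176, 0.2112]
eef_rot: [0.609, 0.793, 0.003, 0.004]
ft_force: [-0.1, 0.4, 0.7]
width: 0.028
```

```bash
cat >> h.py <<'E'
def plan(th_t,n,r=.097,axis=(.540,-.313)):
    s=readout.read_state();p=np.array(s['ee_pos']);a=np.array(axis)
    y=(Ro.from_quat(s['eef_rot'])*Ro.from_quat([.7071068,.7071068,0,0]).inv()).as_rotvec()[2]
    th=np.degrees(np.arctan2(p[1]-a[1],p[0]-a[0]))%360
    print('th',th,'r',np.hypot(*(p[:2]-a)),'yaw+90',90+np.degrees(y),'z',p[2],'w',s['width'],'F',np.round(s['ft_force'],1),'j7',s['joint_positions'][6])
    A=np.radians(np.linspace(th,th_t,n+1));Q=a+r*np.c_[np.cos(A),np.sin(A)]
    Q[0]=p[:2];print(np.round(np.diff(Q,axis=0),4).tolist(),'turn',np.round(np.radians(th_t-th)/n,4))
E
python3 - <<'E'
from h import *
plan(188.2,20)
E
```

```text
th 100.94512218820915 r 0.09720673145682929 yaw+90 105.00511105667755 z 0.2112026275160389 w 0.02796474374737016 F [-0.1  0.4  0.7] j7 0.5842991566471446
[[-0.0072, -0.0019], [-0.007, -0.0022], [-0.0069, -0.0027], [-0.0066, -0.0033], [-0.0064, -0.0038], [-0.0061, -0.0042], [-0.0057, -0.0047], [-0.0053, -0.0051], [-0.0049, -0.0055], [-0.0045, -0.0058], [-0.004, -0.0062], [-0.0036, -0.0065], [-0.0031, -0.0067], [-0.0025, -0.0069], [-0.002, -0.0071], [-0.0015, -0.0072], [-0.0009, -0.0073], [-0.0003, -0.0074], [0.0002, -0.0074], [0.0008, -0.0073]] turn 0.0761
```

Call:
{"api": "apply_moves", "payload": {
  "deltas": [
    {"translation": [-0.003, 0, -0.007], "turn": [0, 0, 0], "hand": 0.0},
    {"translation": [0, 0, -0.002], "turn": [0, 0, 0], "hand": 0.0},
    {"translation": [0, 0, -0.001], "turn": [0, 0, 0], "hand": 0.0},
    {"translation": [0, 0, 0], "turn": [0, 0, 0], "hand": 0.0}
  ]
}}

```text
time: 20.05
ee_pos: [0.5184, -0.2178, 0.2017]
eef_rot: [0.609, 0.793, 0.003, 0.005]
ft_force: [-0.2, 1.2, 1.0]
width: 0.0093
```

Run:
```python
from h import *
plan(188.2,16)
```

```text
th 102.75460765112811 r 0.09765576872467055 yaw+90 104.96725694422338 z 0.20174666619652207 w 0.00932128602280841 F [-0.2  1.2  1. ] j7 0.5860728078576695
[[-0.0086, -0.003], [-0.0085, -0.0032], [-0.0081, -0.004], [-0.0077, -0.0047], [-0.0072, -0.0054], [-0.0067, -0.0061], [-0.0061, -0.0067], [-0.0055, -0.0072], [-0.0048, -0.0077], [-0.004, -0.0081], [-0.0033, -0.0084], [-0.0025, -0.0087], [-0.0016, -0.0089], [-0.0008, -0.009], [0.0, -0.009], [0.0009, -0.009]] turn 0.0932
```

Call:
{"api": "apply_moves", "payload": {
  "deltas": [
    {"translation": [-0.0086, -0.003, -0.001], "turn": [0, 0, 0.09], "hand": 0.0},
    {"translation": [-0.0085, -0.0032, -0.001], "turn": [0, 0, 0.09], "hand": 0.0},
    {"translation": [-0.0081, -0.004, -0.001], "turn": [0, 0, 0.09], "hand": 0.0},
    {"translation": [-0.0077, -0.0047, 0], "turn": [0, 0, 0.09], "hand": 0.0},
    {"translation": [-0.0072, -0.0054, 0], "turn": [0, 0, 0.09], "hand": 0.0}
  ]
}}

```text
time: 20.55
ee_pos: [0.4806, -0.2357, 0.2017]
eef_rot: [0.408, 0.913, 0.007, 0.007]
ft_force: [1.1, -0.4, -1.1]
width: 0.0101
```

Run:
```python
from h import *
plan(188.2,11)
```

```text
th 127.53906683936312 r 0.09749910127173886 yaw+90 131.8140264441925 z 0.20173775462457938 w 0.010065719916565562 F [ 1.1 -0.4 -1.1] j7 1.1159717826550002
[[-0.0068, -0.0064], [-0.0065, -0.0067], [-0.0058, -0.0073], [-0.0051, -0.0078], [-0.0043, -0.0083], [-0.0035, -0.0086], [-0.0027, -0.0089], [-0.0018, -0.0092], [-0.0009, -0.0093], [-0.0, -0.0093], [0.0009, -0.0093]] turn 0.0962
```

Call:
{"api": "apply_moves", "payload": {
  "deltas": [
    {"translation": [-0.0068, -0.0064, -0.001], "turn": [0, 0, 0.09], "hand": 0.0},
    {"translation": [-0.0065, -0.0067, 0], "turn": [0, 0, 0.09], "hand": 0.0},
    {"translation": [-0.0058, -0.0073, 0], "turn": [0, 0, 0.09], "hand": 0.0},
    {"translation": [-0.0051, -0.0078, 0], "turn": [0, 0, 0.09], "hand": 0.0},
    {"translation": [-0.0043, -0.0083, 0], "turn": [0, 0, 0.09], "hand": 0.0}
  ]
}}

```text
time: 21.05
ee_pos: [0.4517, -0.2721, 0.2016]
eef_rot: [0.185, 0.983, 0.01, 0.006]
ft_force: [2.9, 0.6, 0.3]
width: 0.0096
```

Run:
```python
from h import *
plan(188.2,6)
```

```text
th 155.13952133497955 r 0.09726461820423327 yaw+90 158.72563719275138 z 0.2016156744686651 w 0.009573430361577945 F [2.9 0.6 0.3] j7 1.6794806683068522
[[-0.0033, -0.0088], [-0.0027, -0.0089], [-0.0018, -0.0092], [-0.0009, -0.0093], [-0.0, -0.0093], [0.0009, -0.0093]] turn 0.0962
```

Call:
{"api": "apply_moves", "payload": {
  "deltas": [
    {"translation": [-0.0033, -0.0088, -0.001], "turn": [0, 0, 0.09], "hand": 0.0},
    {"translation": [-0.0027, -0.0089, 0], "turn": [0, 0, 0.09], "hand": 0.0},
    {"translation": [-0.0018, -0.0092, 0], "turn": [0, 0, 0.09], "hand": 0.0},
    {"translation": [-0.0009, -0.0093, 0], "turn": [0, 0, 0.09], "hand": 0.0},
    {"translation": [0, -0.0093, 0], "turn": [0, 0, 0.08], "hand": 0.0}
  ]
}}

```text
time: 21.55
ee_pos: [0.443, -0.3182, 0.2016]
eef_rot: [-0.044, 0.999, 0.012, 0.005]
ft_force: [1.5, 1.3, 2.0]
width: 0.0099
```

Run:
```python
from h import *
plan(188.2,2)
```

```text
th 183.0674655185167 r 0.09715608009057104 yaw+90 185.03732075166906 z 0.20162061850539842 w 0.00990019106507922 F [1.5 1.3 2. ] j7 2.225872194551189
[[0.0005, -0.0043], [0.0005, -0.0043]] turn 0.0448
```

Call:
{"api": "apply_moves", "payload": {
  "deltas": [
    {"translation": [0.0005, -0.005, 0], "turn": [0, 0, 0.03], "hand": 0.0},
    {"translation": [0.0005, -0.004, 0], "turn": [0, 0, 0.02], "hand": 0.0},
    {"translation": [0, 0, 0], "turn": [0, 0, 0], "hand": 0.0}
  ]
}}

```text
time: 21.85
ee_pos: [0.4439, -0.328, 0.2016]
eef_rot: [-0.071, 0.997, 0.012, 0.004]
ft_force: [-0.6, -1.0, 1.5]
width: 0.0095
```

Run:
```python
from h import *
plan(188.2,2)
for n in('scene','side'):
  for nm,p in(('hubtop',(.54,-.313,.21)),('tip',(.54-.13*.9898,-.313-.13*.1426,.23))):print(n,nm,proj(n,p,1))
a=[]
for n,(u,v) in(('scene',(160,205)),('side',(325,230))):
    im=camera(n)[:,:,::-1];a.append(cv2.resize(im[v-60:v+60,u-60:u+60],(400,400),interpolation=cv2.INTER_CUBIC))
cv2.imwrite('pics/hk2.png',np.hstack(a))
```

```text
th 188.85486900824372 r 0.09726826467025022 yaw+90 188.1306103997985 z 0.20164454464122386 w 0.009539186687530569 F [-0.6 -1.   1.5] j7 2.2947334620503774
[[0.0002, 0.0006], [-0.0001, 0.0005]] turn -0.0057
scene hubtop [142.9 216.5]
scene tip [134.1 179.1]
side hubtop [356.8 212. ]
side tip [330.7 243.1]
```

View pics/hk2.png

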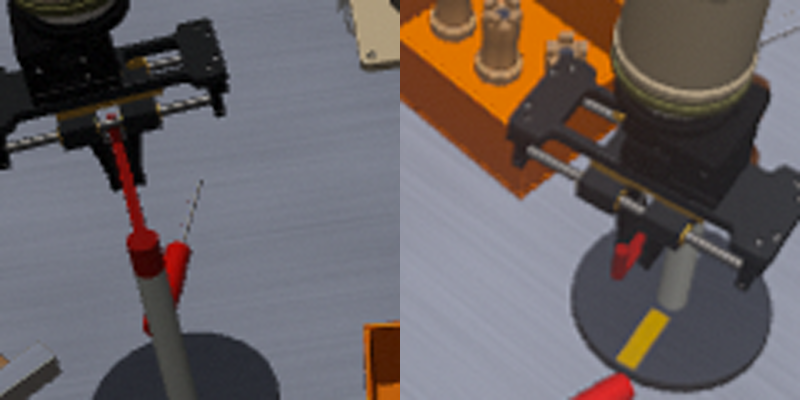

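The hook arm now points over the stripe: 188.1–188.9° by tool pose against 188.2° measured. Releasing and lifting.

Call:
{"api": "apply_moves", "payload": {
  "deltas": [
    {"translation": [0, 0, 0], "turn": [0, 0, 0], "hand": 0.04},
    {"translation": [0, 0, 0], "turn": [0, 0, 0], "hand": 0.04},
    {"translation": [0, 0, -0.001], "turn": [0, 0, 0], "hand": 0.04},
    {"translation": [0, 0, 0.02], "turn": [0, 0, 0], "hand": 0.04},
    {"translation": [0, 0, 0.04], "turn": [0, 0, 0], "hand": 0.04}
  ]
}}

```text
time: 22.45
ee_pos: [0.4414, -0.3252, 0.2556]
eef_rot: [-0.07, 0.997, 0.015, 0.0]
ft_force: [0.7, -0.7, -0.1]
width: 0.0374
```

Call:
{"api": "apply_moves", "payload": {
  "deltas": [
    {"translation": [0, 0, 0.04], "turn": [0, 0, 0], "hand": 0.04},
    {"translation": [0, 0.04, 0.02], "turn": [0, 0, -0.13], "hand": 0.05},
    {"translation": [0, 0.04, 0], "turn": [0, 0, -0.14], "hand": 0.06},
    {"translation": [0, 0.04, 0], "turn": [0, 0, -0.14], "hand": 0.06},
    {"translation": [0, 0.04, 0], "turn": [0, 0, -0.14], "hand": 0.06}
  ]
}}

```text
time: 22.95
ee_pos: [0.4407, -0.167, 0.3219]
eef_rot: [0.214, 0.977, 0.013, 0.007]
ft_force: [0.2, 0.1, 0.1]
width: 0.0583
```

Call:
{"api": "apply_moves", "payload": {
  "deltas": [
    {"translation": [0, 0.04, 0], "turn": [0, 0, -0.14], "hand": 0.06},
    {"translation": [0, 0.03, 0], "turn": [0, 0, -0.14], "hand": 0.06},
    {"translation": [0, 0.03, 0], "turn": [0, 0, -0.14], "hand": 0.06},
    {"translation": [0, 0.02, 0], "turn": [0, 0, -0.14], "hand": 0.06},
    {"translation": [0, 0, 0], "turn": [0, 0, -0.14], "hand": 0.06}
  ]
}}

```text
time: 23.45
ee_pos: [0.4394, -0.0373, 0.322]
eef_rot: [0.542, 0.84, 0.01, 0.012]
ft_force: [0.1, -0.1, -0.0]
width: 0.0596
```

Run:
```python
from h import *
err(.12)
for n in('scene','side'):
    im=camera(n);cv2.imwrite(f'pics/{n}5.png',im[:,:,::-1])
    I=im.astype(int);m=((I[...,0]>80)&(I[...,1]<.35*I[...,0])&(I[...,2]<.35*I[...,0])).astype(np.uint8)
    k,l,st,cc=cv2.connectedComponentsWithStats(m);print(n,[(st[i].tolist(),np.round(cc[i],1).tolist()) for i in range(1,k) if st[i,4]>20])
a=cv2.imread('pics/side5.png')[150:310,180:400];b=cv2.imread('pics/scene5.png')[150:310,110:290]
cv2.imwrite('pics/five.png',cv2.resize(np.hstack([a,b]),None,fx=2,fy=2,interpolation=cv2.INTER_CUBIC))
```

```text
t 23.45 pos [ 0.4394 -0.0373  0.322 ] turn needed [ 0.001  0.031 -0.304] w 0.0596 j [ 0.29 -0.12 -0.28  1.78 -0.04  1.45  0.44]
scene [([317, 155, 11, 6, 51], [322.1, 157.5]), ([362, 167, 11, 7, 59], [367.2, 169.7]), ([331, 182, 12, 7, 64], [336.6, 185.1]), ([134, 187, 13, 33, 138], [139.5, 205.7]), ([278, 194, 16, 15, 110], [285.6, 201.7]), ([234, 205, 15, 15, 122], [240.5, 212.9]), ([149, 218, 8, 17, 81], [152.2, 224.1])]
side [([116, 156, 11, 8, 67], [120.6, 159.7]), ([153, 166, 12, 9, 76], [158.5, 170.1]), ([198, 188, 19, 14, 107], [206.4, 194.8]), ([115, 193, 12, 10, 90], [120.4, 197.1]), ([236, 208, 21, 17, 165], [246.5, 217.2]), ([353, 209, 9, 7, 49], [357.0, 212.4]), ([330, 217, 26, 33, 132], [342.8, 233.0]), ([301, 282, 34, 25, 316], [317.9, 293.9])]
```

View pics/five.png

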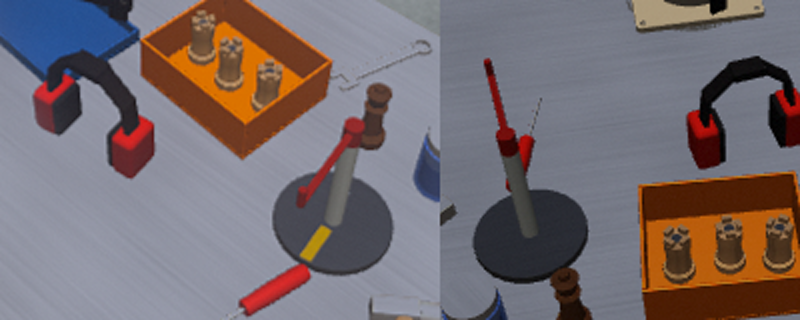

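The side and scene views show the hook arm above the stripe: tip at (331,244) and (134.5,180), predicted (330.7,243.1) and (134.1,179.1). The muffs haven't moved. Aligning the wrist to look at the muffs.

Call:
{"api": "apply_moves", "payload": {
  "deltas": [
    {"translation": [-0.005, -0.02, 0], "turn": [0, 0.031, -0.12], "hand": 0.06},
    {"translation": [-0.005, 0, 0], "turn": [0, 0, -0.12], "hand": 0.06},
    {"translation": [0, 0, 0], "turn": [0, 0, -0.04], "hand": 0.06},
    {"translation": [0, 0, 0], "turn": [0, 0, 0], "hand": 0.06}
  ]
}}

```text
time: 23.95
ee_pos: [0.4286, -0.0626, 0.3214]
eef_rot: [0.652, 0.758, -0.0, -0.002]
ft_force: [-1.2, 0.4, -0.3]
width: 0.0601
```

Run:
```python
from h import *
err(.12);M=P('wrist');np.save('w.npy',M);save('wrist','w6')
print(proj('wrist',(.424,.019,.165)))
```

```text
t 23.95 pos [ 0.4286 -0.0626  0.3214] turn needed [-0.002 -0.003 -0.031] w 0.0601 j [ 0.33 -0.11 -0.26  1.77 -0.03  1.48  0.22]
[418.  145.1]
```

View pics/w6.png

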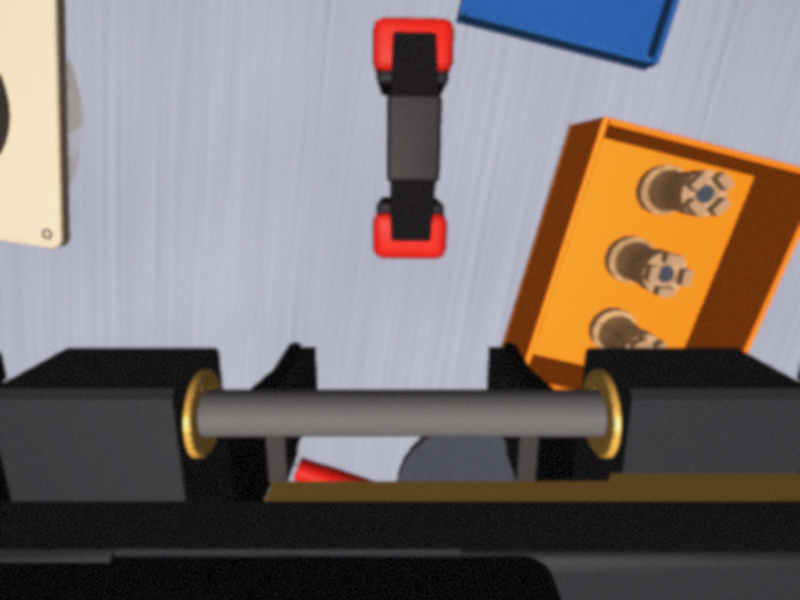

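The flat top of the headband spans (387–441, 95–181), centred at (413.5,138). The cups are at (413,45) and (410,235).

Run:
```python
from h import *
M=np.load('w.npy');g=lambda u,v,z:atz('w',u,v,z,M=M)
print('top',g(413.7,137.5,.165),[g(*p,.165) for p in((389,95),(441,95),(438,181),(387,179))])
im=cv2.imread('pics/w6.png')[:,:,::-1].astype(int);m=((im[...,0]>120)&(im[...,1]<90)&(im[...,2]<90)).astype(np.uint8);m[:, :300]=0;m[300:]=0
k,l,st,cc=cv2.connectedComponentsWithStats(m)
pts=[]
for i in range(1,k):
    if st[i,4]>300:
        x,y,w,h,a=st[i];print(st[i]);pts.append((x+w/2,y+h/2))
W=[g(*p,.075) for p in pts];print(W);d=W[0]-W[1];print('yaw',np.arctan2(-d[0],d[1]),'mid',(W[0]+W[1])/2)
```

```text
top [0.4209 0.0227] [array([0.4033, 0.0435]), array([0.4328, 0.048 ]), array([4.392e-01, 4.000e-04]), array([ 0.4089, -0.003 ])]
[ 374   19   79   53 2352]
[542 119  60 181 374]
[518 125  58 175 360]
[605 125 195 175 877]
[ 374  213   72   45 2012]
[array([0.412 , 0.0904]), array([ 0.5532, -0.0069]), array([ 0.5344, -0.0121]), array([0.6549, 0.0063]), array([ 0.4308, -0.0462])]
yaw 0.9674277376513439 mid [0.4826  0.04175]
```

Call:
{"api": "apply_moves", "payload": {
  "deltas": [
    {"translation": [-0.003, 0.035, -0.02], "turn": [0, 0, -0.02], "hand": 0.055},
    {"translation": [-0.003, 0.035, -0.03], "turn": [0, 0, 0], "hand": 0.055},
    {"translation": [-0.002, 0.012, -0.03], "turn": [0, 0, 0], "hand": 0.055},
    {"translation": [0, 0, -0.02], "turn": [0, 0, 0], "hand": 0.055},
    {"translation": [0, 0, 0], "turn": [0, 0, 0], "hand": 0.055}
  ]
}}

```text
time: 24.5
ee_pos: [0.4203, 0.0209, 0.2188]
eef_rot: [0.653, 0.757, 0.001, -0.001]
ft_force: [-0.1, -1.3, 0.7]
width: 0.0546
```

Run:
```python
from h import *
err(.13)
```

```text
t 24.5 pos [0.4203 0.0209 0.2188] turn needed [-0.002  0.    -0.018] w 0.0546 j [ 0.25 -0.09 -0.38  1.97 -0.04  1.26  0.03]
```

Call:
{"api": "apply_moves", "payload": {
  "deltas": [
    {"translation": [0.0005, 0.001, -0.03], "turn": [0, 0, -0.018], "hand": 0.055},
    {"translation": [0, 0, -0.016], "turn": [0, 0, 0], "hand": 0.055},
    {"translation": [0, 0, -0.006], "turn": [0, 0, 0], "hand": 0.055},
    {"translation": [0, 0, 0], "turn": [0, 0, 0], "hand": 0.055}
  ],
  "newtons": 45
}}

```text
time: 24.9
ee_pos: [0.4229, 0.0209, 0.169]
eef_rot: [0.657, 0.754, 0.002, 0.001]
ft_force: [0.4, -1.1, 0.5]
width: 0.0553
```

Run:
```python
from h import *
err(.13);print(readout.read_state()['ft_force'])
```

```text
t 24.9 pos [0.4229 0.0209 0.169 ] turn needed [-0.002  0.004 -0.006] w 0.0553 j [ 0.24 -0.05 -0.39  2.03 -0.02  1.15  0.  ]
[ 0.39999595 -1.13227471  0.54297135]
```

Call:
{"api": "apply_moves", "payload": {
  "deltas": [
    {"translation": [-0.0015, 0.001, -0.006], "turn": [0, 0, 0], "hand": 0.025},
    {"translation": [-0.0005, 0, -0.001], "turn": [0, 0, 0], "hand": 0.02},
    {"translation": [-0.0005, 0, 0], "turn": [0, 0, 0], "hand": 0.02},
    {"translation": [0, 0, 0], "turn": [0, 0, 0], "hand": 0.02},
    {"translation": [0, 0, 0], "turn": [0, 0, 0], "hand": 0.02}
  ]
}}

```text
time: 25.4
ee_pos: [0.422, 0.0216, 0.1648]
eef_rot: [0.657, 0.754, 0.004, 0.002]
ft_force: [0.3, 0.4, -2.7]
width: 0.0316
```

Run:
```python
from h import *
err(.13);print(readout.read_state()['ft_force'])
```

```text
t 25.4 pos [0.422  0.0216 0.1648] turn needed [-0.002  0.008 -0.007] w 0.0316 j [ 0.24 -0.05 -0.39  2.04 -0.02  1.13  0.  ]
[ 0.268462    0.37437043 -2.6873266 ]
```

The band is gripped at 32 mm. Lifting straight up.

Call:
{"api": "apply_moves", "payload": {
  "deltas": [
    {"translation": [0, 0, 0.02], "turn": [0, 0, 0], "hand": 0.02},
    {"translation": [0, 0, 0.03], "turn": [0, 0, 0], "hand": 0.02},
    {"translation": [0, 0, 0.04], "turn": [0, 0, 0], "hand": 0.02},
    {"translation": [0, 0, 0.04], "turn": [0, 0, 0], "hand": 0.02},
    {"translation": [0.003, 0, 0.04], "turn": [0, 0, 0], "hand": 0.02}
  ]
}}

```text
time: 25.9
ee_pos: [0.4198, 0.0212, 0.3347]
eef_rot: [0.657, 0.754, -0.001, -0.002]
ft_force: [1.2, 0.7, -1.9]
width: 0.0317
```

Call:
{"api": "apply_moves", "payload": {
  "deltas": [
    {"translation": [0.005, 0, 0.04], "turn": [0, 0, 0], "hand": 0.02},
    {"translation": [0.005, 0, 0.04], "turn": [0, 0, 0], "hand": 0.02},
    {"translation": [0.005, 0, 0.01], "turn": [0, 0, 0], "hand": 0.02},
    {"translation": [0, 0, 0], "turn": [0, 0, 0], "hand": 0.02}
  ]
}}

```text
time: 26.3
ee_pos: [0.4354, 0.0213, 0.4335]
eef_rot: [0.657, 0.754, 0.001, 0.001]
ft_force: [-0.5, 0.6, -1.8]
width: 0.0314
```

Run:
```python
from h import *
err(.143);print(readout.read_state()['ft_force'])
```

```text
t 26.3 pos [0.4354 0.0213 0.4335] turn needed [-0.002  0.003  0.005] w 0.0314 j [ 0.25 -0.1  -0.36  1.53 -0.04  1.7   0.03]
[-0.47138352  0.56630185 -1.8386134 ]
```

Call:
{"api": "apply_moves", "payload": {
  "deltas": [
    {"translation": [0.003, -0.02, 0], "turn": [0, 0, 0], "hand": 0.02},
    {"translation": [0.004, -0.03, 0], "turn": [0, 0, 0], "hand": 0.02},
    {"translation": [0.004, -0.035, 0], "turn": [0, 0, 0], "hand": 0.02},
    {"translation": [0.004, -0.035, 0], "turn": [0, 0, 0], "hand": 0.02},
    {"translation": [0.004, -0.035, 0], "turn": [0, 0, 0], "hand": 0.02}
  ]
}}

```text
time: 26.8
ee_pos: [0.4525, -0.1328, 0.4292]
eef_rot: [0.652, 0.758, 0.001, -0.002]
ft_force: [0.6, 1.2, -1.5]
width: 0.0314
```

Call:
{"api": "apply_moves", "payload": {
  "deltas": [
    {"translation": [0.004, -0.035, 0], "turn": [0, 0, 0], "hand": 0.02},
    {"translation": [0.004, -0.035, 0], "turn": [0, 0, 0], "hand": 0.02},
    {"translation": [0.004, -0.035, 0], "turn": [0, 0, 0], "hand": 0.02},
    {"translation": [0.003, -0.03, 0], "turn": [0, 0, 0], "hand": 0.02},
    {"translation": [0.002, -0.02, 0], "turn": [0, 0, 0], "hand": 0.02}
  ]
}}

```text
time: 27.3
ee_pos: [0.4664, -0.2954, 0.422]
eef_rot: [0.653, 0.758, -0.001, -0.007]
ft_force: [0.1, 0.6, -2.0]
width: 0.0319
```

Call:
{"api": "apply_moves", "payload": {
  "deltas": [
    {"translation": [0, -0.01, 0], "turn": [0, 0, 0], "hand": 0.02},
    {"translation": [0, 0, 0], "turn": [0, 0, 0], "hand": 0.02}
  ]
}}

```text
time: 27.5
ee_pos: [0.465, -0.3079, 0.4188]
eef_rot: [0.654, 0.756, -0.002, -0.009]
ft_force: [0.3, 0.6, -2.4]
width: 0.0319
```

Run:
```python
from h import *
err(.143);print(readout.read_state()['ft_force'])
a=cv2.hconcat([camera('side')[:,:,::-1][70:310,190:430],camera('scene')[:,:,::-1][70:310,50:230]])
cv2.imwrite('pics/h7.png',cv2.resize(a,None,fx=1.9,fy=1.9,interpolation=cv2.INTER_CUBIC))
```

```text
t 27.5 pos [ 0.465  -0.3079  0.4188] turn needed [-0.009 -0.016 -0.002] w 0.0319 j [ 0.53  0.17 -0.03  1.29  0.01  1.7   0.64]
[ 0.26246228  0.60979414 -2.43522563]
```

View pics/h7.png

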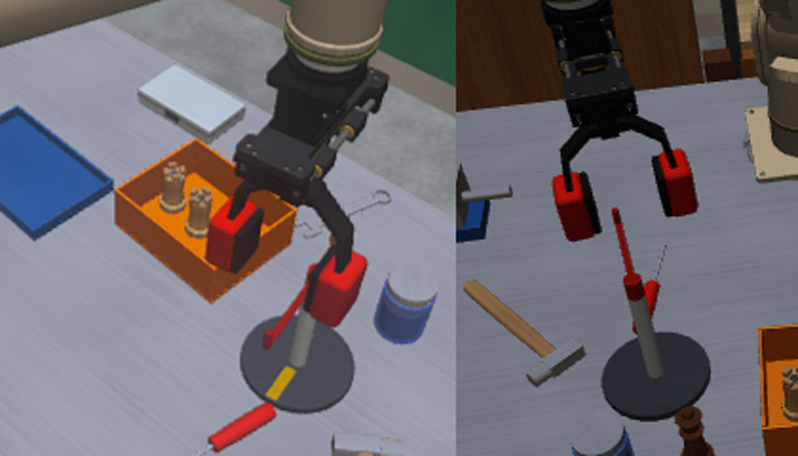

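The side and scene views show the muffs hanging from the gripper above the hook, both cups clear of it. Aligning, then descending.

Call:
{"api": "apply_moves", "payload": {
  "deltas": [
    {"translation": [0.006, -0.016, 0.002], "turn": [-0.009, -0.016, -0.002], "hand": 0.02},
    {"translation": [0, 0, 0.002], "turn": [0, 0, 0], "hand": 0.02},
    {"translation": [0, 0, 0], "turn": [0, 0, 0], "hand": 0.02}
  ]
}}

```text
time: 27.9
ee_pos: [0.4729, -0.3197, 0.4245]
eef_rot: [0.652, 0.758, 0.001, 0.002]
ft_force: [0.2, 0.1, -2.5]
width: 0.0317
```

Run:
```python
from h import *
err(.143)
```

```text
t 27.9 pos [ 0.4729 -0.3197  0.4245] turn needed [ 0.     0.004 -0.007] w 0.0317 j [ 0.54  0.18 -0.03  1.26  0.    1.7   0.66]
```

Call:
{"api": "apply_moves", "payload": {
  "deltas": [
    {"translation": [-0.002, -0.004, -0.02], "turn": [0, 0, 0], "hand": 0.02},
    {"translation": [0, 0, -0.03], "turn": [0, 0, 0], "hand": 0.02},
    {"translation": [0, 0, -0.03], "turn": [0, 0, 0], "hand": 0.02},
    {"translation": [0, 0, -0.02], "turn": [0, 0, 0], "hand": 0.02},
    {"translation": [0, 0, 0], "turn": [0, 0, 0], "hand": 0.02}
  ]
}}

```text
time: 28.4
ee_pos: [0.4717, -0.3207, 0.3235]
eef_rot: [0.651, 0.759, 0.002, 0.004]
ft_force: [-0.4, 1.1, -1.6]
width: 0.0313
```

Run:
```python
from h import *
err(.143)
```

```text
t 28.4 pos [ 0.4717 -0.3207  0.3235] turn needed [ 0.002  0.008 -0.011] w 0.0313 j [ 0.55  0.17 -0.04  1.47  0.    1.48  0.67]
```

Call:
{"api": "apply_moves", "payload": {
  "deltas": [
    {"translation": [-0.001, -0.004, -0.02], "turn": [0.002, 0.008, -0.01], "hand": 0.02},
    {"translation": [0, 0, -0.03], "turn": [0, 0, 0], "hand": 0.02},
    {"translation": [0, 0, -0.02], "turn": [0, 0, 0], "hand": 0.02},
    {"translation": [0, 0, -0.01], "turn": [0, 0, 0], "hand": 0.02},
    {"translation": [0, 0, 0], "turn": [0, 0, 0], "hand": 0.02}
  ]
}}

```text
time: 28.9
ee_pos: [0.4732, -0.3239, 0.248]
eef_rot: [0.654, 0.757, 0.001, 0.004]
ft_force: [0.2, -0.6, -2.0]
width: 0.0318
```

Run:
```python
from h import *
err(.143)
```

```text
t 28.9 pos [ 0.4732 -0.3239  0.248 ] turn needed [ 0.003  0.007 -0.003] w 0.0318 j [ 0.55  0.21 -0.04  1.59  0.01  1.33  0.66]
```

Call:
{"api": "apply_moves", "payload": {
  "deltas": [
    {"translation": [-0.002, 0, -0.015], "turn": [0, 0.007, 0], "hand": 0.02},
    {"translation": [0, 0, -0.008], "turn": [0, 0, 0], "hand": 0.02},
    {"translation": [0, 0, 0], "turn": [0, 0, 0], "hand": 0.02}
  ]
}}

```text
time: 29.2
ee_pos: [0.4724, -0.3243, 0.2265]
eef_rot: [0.653, 0.757, -0.001, 0.003]
ft_force: [-0.7, -0.0, -2.9]
width: 0.0315
```

Call:
{"api": "apply_moves", "payload": {
  "deltas": [
    {"translation": [0, 0, -0.003], "turn": [0, 0, 0], "hand": 0.02},
    {"translation": [0, 0, -0.002], "turn": [0, 0, 0], "hand": 0.02}
  ]
}}

```text
time: 29.4
ee_pos: [0.4728, -0.3245, 0.222]
eef_rot: [0.653, 0.757, -0.001, 0.004]
ft_force: [0.0, -1.1, -1.5]
width: 0.0318
```

Call:
{"api": "apply_moves", "payload": {
  "deltas": [
    {"translation": [0, 0, -0.001], "turn": [0, 0, 0], "hand": 0.02},
    {"translation": [0, 0, -0.0005], "turn": [0, 0, 0], "hand": 0.02}
  ]
}}

```text
time: 29.6
ee_pos: [0.4729, -0.3246, 0.2207]
eef_rot: [0.653, 0.757, -0.001, 0.004]
ft_force: [-0.1, -0.7, -1.9]
width: 0.0314
```

Run:
```python
from h import *
err(.143);print(readout.read_state()['ft_force'])
a=cv2.hconcat([camera('side')[:,:,::-1][130:290,250:430],camera('scene')[:,:,::-1][120:280,60:220]])
cv2.imwrite('pics/h8.png',cv2.resize(a,None,fx=2.3,fy=2.3,interpolation=cv2.INTER_CUBIC))
```

```text
t 29.6 pos [ 0.4729 -0.3246  0.2207] turn needed [ 0.006  0.005 -0.004] w 0.0314 j [ 0.55  0.22 -0.04  1.63  0.01  1.28  0.66]
[-0.14613459 -0.66986044 -1.94394208]
```

View pics/h8.png

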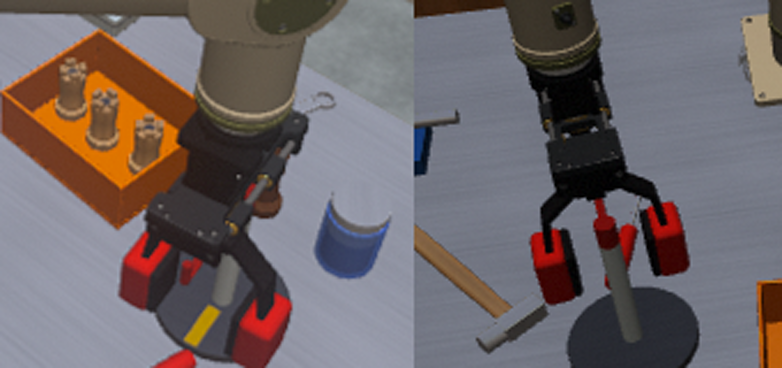

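The hook bar passes through the arch beneath the band, with a cup on each side. The weight is still on the gripper, so I lower a little more.

Call:
{"api": "apply_moves", "payload": {
  "deltas": [
    {"translation": [0, 0, -0.001], "turn": [0, 0, 0], "hand": 0.02},
    {"translation": [0, 0, -0.001], "turn": [0, 0, 0], "hand": 0.02}
  ]
}}

```text
time: 29.9
ee_pos: [0.473, -0.3247, 0.2204]
eef_rot: [0.653, 0.757, -0.001, 0.004]
ft_force: [-3.8, 2.3, 7.2]
width: 0.0314
```

Contact: the force flipped to +7 N. Releasing with a limited opening to stay clear of the hook's tip.

Call:
{"api": "apply_moves", "payload": {
  "deltas": [
    {"translation": [0, 0, 0], "turn": [0, 0, 0], "hand": 0.05},
    {"translation": [0, 0, 0], "turn": [0, 0, 0], "hand": 0.05},
    {"translation": [0, 0, 0], "turn": [0, 0, 0], "hand": 0.05}
  ]
}}

```text
time: 30.2
ee_pos: [0.4736, -0.3251, 0.2215]
eef_rot: [0.653, 0.757, -0.001, 0.005]
ft_force: [0.2, -0.8, -0.1]
width: 0.0464
```

Call:
{"api": "apply_moves", "payload": {
  "deltas": [
    {"translation": [0, 0, 0.01], "turn": [0, 0, 0], "hand": 0.05},
    {"translation": [0, 0, 0.02], "turn": [0, 0, 0], "hand": 0.05},
    {"translation": [0, 0, 0.04], "turn": [0, 0, 0], "hand": 0.05},
    {"translation": [0, 0, 0.05], "turn": [0, 0, 0], "hand": 0.05},
    {"translation": [0, 0.03, 0.03], "turn": [0, 0, 0], "hand": 0.05}
  ]
}}

```text
time: 30.7
ee_pos: [0.4699, -0.2966, 0.3736]
eef_rot: [0.655, 0.755, -0.002, 0.002]
ft_force: [0.7, -0.1, -0.2]
width: 0.0502
```

Call:
{"api": "apply_moves", "payload": {
  "deltas": [
    {"translation": [0.01, 0.05, 0], "turn": [0, 0, 0], "hand": 0.05},
    {"translation": [0.01, 0.05, 0], "turn": [0, 0, 0], "hand": 0.05},
    {"translation": [0.01, 0.05, 0], "turn": [0, 0, 0], "hand": 0.05},
    {"translation": [0.01, 0.04, 0], "turn": [0, 0, 0], "hand": 0.05},
    {"translation": [0, 0, 0], "turn": [0, 0, 0], "hand": 0.05}
  ]
}}

```text
time: 31.2
ee_pos: [0.5107, -0.0991, 0.3848]
eef_rot: [0.655, 0.755, 0.001, 0.008]
ft_force: [0.4, -0.6, -0.7]
width: 0.0502
```

Run:
```python
from h import *
err(.143);print(readout.read_state()['ft_force'])
a=cv2.hconcat([camera('side')[:,:,::-1][130:310,190:430],camera('scene')[:,:,::-1][140:320,60:300]])
cv2.imwrite('pics/h9.png',cv2.resize(a,None,fx=1.65,fy=1.65,interpolation=cv2.INTER_CUBIC))
```

```text
t 31.2 pos [ 0.5107 -0.0991  0.3848] turn needed [0.009 0.014 0.001] w 0.0502 j [ 0.31  0.06 -0.22  1.47  0.02  1.59  0.23]
[ 0.44015488 -0.56536616 -0.73535493]
```

View pics/h9.png

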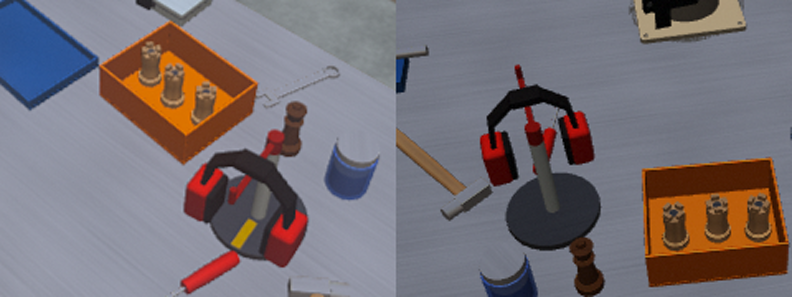

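The muffs hang on the hook with a cup on each side. The hook tip is at scene pixel (134,180), where pointing along the stripe puts it. I let a second pass and compare frames numerically.

Call:
{"api": "apply_moves", "payload": {
  "deltas": [
    {"translation": [0, 0, 0], "turn": [0, 0, 0], "hand": 0.05},
    {"translation": [0, 0, 0], "turn": [0, 0, 0], "hand": 0.05},
    {"translation": [0, 0, 0], "turn": [0, 0, 0], "hand": 0.05},
    {"translation": [0, 0, 0], "turn": [0, 0, 0], "hand": 0.05},
    {"translation": [0, 0, 0], "turn": [0, 0, 0], "hand": 0.05}
  ]
}}

```text
time: 31.8
ee_pos: [0.509, -0.1103, 0.385]
eef_rot: [0.661, 0.75, -0.0, 0.009]
ft_force: [-0.4, -0.3, -0.1]
width: 0.0498
```

Run:
```python
from h import *
old=cv2.resize(cv2.imread('pics/h9.png'),(480,180),interpolation=cv2.INTER_AREA).astype(int)
a=cv2.hconcat([camera('side')[:,:,::-1][130:310,190:430],camera('scene')[:,:,::-1][140:320,60:300]]).astype(int)
d=abs(a-old).max(2);print('changed px >40:',(d>40).sum());rooks();rooks('side')
b=cv2.imread('pics/side0.png').astype(int);c=camera('side')[:,:,::-1].astype(int)
for n,(x0,y0,x1,y1) in dict(driver=(260,280,315,330),jar=(385,205,425,252),queen=(360,190,376,212)).items():print(n,(abs(b-c)[y0:y1,x0:x1].max(2)>40).sum())
print(readout.read_state()['time'],readout.read_state()['ft_force'])
```

```text
changed px >40: 167
scene [322, 193, 29, 18, 357] top [0.4457 0.2403] mid [0.4206 0.2524]
driver 0
jar 0
queen 0
32.05 [-0.75026436 -0.0408305  -0.46482839]
```

Run:
```python
from h import *
def c():
    I=camera('side').astype(int);m=((I[...,0]>80)&(I[...,1]<.35*I[...,0])&(I[...,2]<.35*I[...,0])).astype(np.uint8)
    k,l,st,cc=cv2.connectedComponentsWithStats(m);print([np.round(cc[i],1).tolist() for i in range(1,k) if st[i,4]>20 and cc[i][0]>290])
for i in range(8):c()
from bench import order
```

```text
[[357.0, 212.5], [352.0, 220.6], [313.2, 240.3], [335.5, 242.7], [365.0, 268.6], [317.9, 293.8]]
[[356.9, 212.5], [352.2, 220.5], [313.2, 240.4], [335.6, 242.8], [365.0, 268.5], [317.9, 293.9]]
[[355.0, 215.8], [313.2, 240.3], [335.4, 243.0], [365.0, 268.4], [317.9, 293.9]]
[[357.0, 212.5], [352.1, 220.5], [313.3, 240.3], [335.5, 242.8], [365.0, 268.4], [317.9, 293.9]]
[[357.0, 212.5], [352.2, 220.5], [313.2, 240.4], [335.6, 242.8], [365.0, 268.4], [317.9, 293.9]]
[[356.9, 212.5], [352.2, 220.4], [313.2, 240.3], [335.1, 243.5], [365.0, 268.5], [317.9, 293.9]]
[[355.0, 215.8], [313.2, 240.3], [335.7, 242.6], [365.0, 268.5], [317.9, 293.9]]
[[357.0, 212.6], [352.2, 220.4], [313.2, 240.3], [335.7, 242.7], [365.0, 268.4], [317.9, 293.9]]
```

Everything is still: the tray is empty, the bystanders are unmoved and the muffs aren't swinging. Handing in.

```bash
python3 -c "
from bench import order
print(order.close_job())"
```

```text
the job is handed in; nothing more can be done
None
```

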